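# Lay out the writing place on the desk

## Task

Lay out the writing place: before moving anything else, stand the wooden pen rest midway between the glass pen cup and the note block, its long side running along the line from one to the other. Then, in any order, lift the aluminium pen tube out of its brass cradle and lay it centred in the notches of the pen rest, stand the steel paperweight in the middle of the note block's top, and stand the stapler in front of the pen rest (on the robot's side), centred on it and parallel to it, with a gap of about 5 cm between the two. Leave the pen cup and the hole punch where they are, and let go of everything.

Things in the scene. Friction and masses are not known exactly. Their poses are not given: they have to be found in the camera images.
- pen_rest: Loose wooden pen rest, 200 g: base block 50 (x) x 120 (y) x 30 mm high, with two V-notched supports (10 mm thick, 34 mm wide, tops 53 mm above the desk) at y = -48 and +48 mm. Empty at the start. A 20 mm tube lying in both notches runs along y, its axis 54 mm above the desk. Origin: centre of the underside; x across, y along, z up. Both long sides are alike.
- tube: Loose aluminium pen tube, a plain round cylinder 20 mm in diameter and 140 mm long, about 60 g, with a thin black seam ring. It lies in the brass cradle at the start. Origin: its centre, on the axis; its own y runs along its length.
- cradle: Fixed brass cradle that holds the tube at the start: plate 60 (x) x 150 (y) x 4 mm with two V-notched supports (10 mm thick, 34 mm wide) at y = -48 and +48 mm; between them the tube is free to grip. The tube in it lies along y, its axis 40 mm above the desk. Origin: centre of the underside, z up.
- stapler: Loose stapler with a red top, 38 (x) x 150 (y) x 54 mm high, about 250 g, standing on its flat foot. Origin: centre of the underside; y along its length, x across (38 mm at the foot, 36 mm at the red top, which spans heights 28 to 54 mm), z up.
- paperweight: Loose plain steel paperweight, a round puck 50 mm in diameter with straight sides up to 34 mm, then tapering to a 32 mm wide, slightly domed top; 46 mm high in all, about 350 g. Origin: centre of the underside, z up.
- pen_cup: Loose round glass pen cup holding three pens, 70 mm in diameter, 95 mm high (pens reach to about 160 mm), about 400 g; its centre is 300 mm from the centre of the note block. Not to be moved. Origin: centre of the underside, z up.
- note_block: Fixed block of white note paper (84 x 84 mm) on a wooden base 98 x 98 x 10 mm, its flat top 45 mm above the desk. Origin: centre of the underside, z up.
- hole_punch: Loose stainless steel hole punch with a black rubber strip on its lever, 75 x 115 mm and about 71 mm high, about 700 g, standing at the far side of the work. Not to be moved. Origin: centre of the underside, z up.
There are look-alikes about, which are no part of the job. Of the things like the stapler, leave any that is pink; of the rest the larger one is meant. Several things have the shape of the paperweight; the one meant has the colours described above.

How it is judged:
By the outcome, as a careful person would: the job done as asked, in the order asked, and still so for the second after the job is handed in, with the robot touching nothing.
It also fails if it takes over 120 s, if anything falls off the work surface, if the arm or the gripper's body presses on something with over 40 N, if the wrist force passes 120 N, or if a joint passes its speed limit or range.

## Robot

A 6-joint arm with a two-finger parallel gripper is mounted at the origin on the work surface. World frame = base frame: x ahead of the robot, y to its left, z up, the work surface at z = 0. Lengths are in m, angles in rad, forces in N, time in s.
With the tool pointing down it reaches from about 0.275 to 0.85 m from the base axis. Payload 19 kg.
Tool frame: the origin (TCP) lies midway between the tips of the shut fingers; the grasp point (between the pads) lies grasp_offset behind it (grasp_offset is the distance from the TCP to the grasp point, in m); z points along the fingers, x is the direction in which the jaws open and shut, and the axes are right-handed (so a half turn about z gives the same grasp; the last joint's range is limited). The gripper opens to 85 mm and grips with 20 to 120 N. Pads are 22 mm wide; open, the fingers measure 114 mm over their backs; the gripper's body (76 mm by 85 mm) begins 54 mm behind the grasp point. The pads swing forward as they close: fully open they stand 13 mm farther back than shut.
Start: joints at [-1.374, 0.15, 1.437, -0, 1.554, -0.134], TCP at [0.187, -0.544, 0.231] pointing down, gripper open.
Joint ranges: [-2.8, 2.8], [-0.68, 2.1], [0.12, 2.68], [-1.39, 4.53], [0.16, 2.79], [-2.81, 2.81]. Speed limits (rad/s): [1.89, 1.89, 2.22, 3.01, 3.01, 3.01].

## Interface

Orientations are given as [roll, pitch, yaw] about the fixed x, y, z axes, in that order (R = Rz(yaw) Ry(pitch) Rx(roll)).
In Python, from workcell import state, get_image, job_done, spot_in, grasp_offset gives the robot as it stands.
- The arm moves only by the tool drive_tool, never from a script. Its argument "series" is a list of rows, each an object of numbers: "wx", "wy", "wz": the turn, a rotation vector about the tool's x, y, z in units of 6 degrees (1.0 is 6 degrees); "tx", "ty", "tz": the shift along the tool's x, y, z in mm; "grip": the opening, from 0 (shut) to 1 (fully open). A call has 1 to 5 rows; each row is the pose to reach, as a shift and turn from the pose commanded when the call began, along the tool's axes at that moment; what a row does not reach only later rows make up. A row lasts 1/12 s, in which the tool goes at most 41.7 mm and 7.16 degrees, less where a joint would pass 70% of its speed; a pose out of reach is approached as far as the arm can. A call with a gripper value outside its range is refused whole. The fingers move at their own pace and stop on an object; the grip force is fixed at half the most. Time passes only in rows, so rows that repeat a pose let the fingers close. It gives the time, the measured TCP pose, the force and the opening at its end, in the units of the state.
- state(): the state, without advancing time (a new reading comes with each control period).
- get_image(name): name is "side" or "top" or "wrist"; returns a dict with "image" (420x560x3 uint8, red, green, blue), "z_map" (420x560 float32, m along the optical axis (not along the pixel's ray), 0 where there is no reading), "K" (3x3 intrinsics, pixels), "k1" (the pictures are not rectified: a ray, as slopes to the right and down, at radius r is drawn at 1 + k1 r^2 times it, then the intrinsics apply), "extrinsics" (4x4, takes a point from world to camera coordinates); the wrist camera has in their place "tool_from_camera" (4x4, takes a point from camera to tool coordinates, whose origin is the TCP and whose axes are the tool frame's). Camera axes: x right, y up, looking along -z (the intrinsics and any distortion apply to the point x, -y, -z); pixel columns grow to the right and rows downward; lengths in m; the calibration is good to about 2 mm. A picture is of the moment at which its call begins: read the wrist's pose just before it.
- job_done(): hands the job in, once; it reports no verdict.
Trained networks look in a picture, given as the dict that the camera call returned (one of the last four; its "shot" number tells which), for a name from the list of things; names that differ only in an ending like _2 or _b are one class to them, and where a whole thing is asked for, a point or a joint stands for the part that bears it (a point fixed in the world has none). Each returns a list of dicts, best first, with "conf" (0 to 1); they miss things now and then, are a little off and sometimes report something else, mostly with a low value. They report only what shows in the picture. A call takes as long as a camera call. They do not tell look-alikes from the thing itself.
- spot_in(picture, label): "bbox" ([left, top, right, bottom] in pixels, round what is visible of it).
The state is a dict: "t": time; "joint_positions": joint angles; "qvel": joint speeds; "tau": joint torques, N m; "tool_pos": TCP position; "tool_rot": TCP orientation; "wrist_force": force on the tool from outside, world axes, zero at the start; "ft_torque": the same for the moment, N m; "width": opening from 0.0 (shut) to 1.0 (fully open).
Only numpy, scipy, OpenCV 4.12 (cv2) and the standard library are available. Lean on these libraries where they do the work, as an engineer would, in place of code of your own. Each camera call takes 0.05 s, during which the arm holds its last target. There are 200 camera calls.

## Working session

There is one attempt and no reset: what is moved stays moved. The work goes in short steps, Python scripts to look and compute and a tool call to move; the robot and the scene stay as the last step left them, time stands still between calls to the robot, and variables do not carry over. Pictures are saved under pics/ and viewed, about 12 in all and at most 16, crops included, and the job is handed in when it is done.

Besides the shell and the picture viewer there is one more tool, called after ">>>" by a JSON object that holds its "api" and its "payload", one argument or row to a line. drive_tool: Moves the arm, as the interface text tells. Its arguments: {"type":"object","properties":{"series":{"type":"array","items":{"type":"object","properties":{"wx":{"type":"number"},"wy":{"type":"number"},"wz":{"type":"number"},"tx":{"type":"number"},"ty":{"type":"number"},"tz":{"type":"number"},"grip":{"type":"number"}}}}},"required":["series"]}

```bash
ls; mkdir -p pics; cat > h.py <<'E'
import numpy as np, cv2
from workcell import *
from scipy.spatial.transform import Rotation as Ro
def T_tool(s=None):
    s=s or state(); T=np.eye(4); T[:3,:3]=Ro.from_euler('xyz',s['tool_rot']).as_matrix(); T[:3,3]=s['tool_pos']; return T
def cloud(p,T=None):
    """world xyz per pixel (H,W,3), nan where none"""
    z=p['z_map'].astype(float); h,w=z.shape
    v,u=np.mgrid[:h,:w].astype(np.float32)
    d=np.array([p['k1'],0,0,0,0],float)
    n=cv2.undistortPoints(np.stack([u.ravel(),v.ravel()],1)[:,None],np.array(p['K'],float),d).reshape(h,w,2)
    c=np.stack([n[...,0]*z,-n[...,1]*z,-z,np.ones_like(z)],-1)
    M=np.linalg.inv(np.array(p['extrinsics'])) if 'extrinsics' in p else T@np.array(p['tool_from_camera'])
    X=(c@M.T)[...,:3]; X[z==0]=np.nan; return X
def save(name,im): cv2.imwrite('pics/'+name,cv2.cvtColor(im,cv2.COLOR_RGB2BGR))
E
python3 - <<'E'
from h import *
s=state(); print({k:np.round(v,3).tolist() for k,v in s.items()}, grasp_offset)
for n in ('top','side'):
    p=get_image(n); save(n+'0.png',p['image']); X=cloud(p); np.save(n+'0.npy',X)
    for l in ['pen_rest','tube','cradle','stapler','paperweight','pen_cup','note_block','hole_punch']:
        for b in spot_in(p,l):
            x0,y0,x1,y1=[int(round(q)) for q in b['bbox']]
            print(n,l,round(b['conf'],2),[x0,y0,x1,y1],np.round(X[min(419,(y0+y1)//2),min(559,(x0+x1)//2)],3))
E
```

```text
pics
{'t': 0.0, 'joint_positions': [-1.374, 0.151, 1.438, -0.0, 1.554, -0.134], 'qvel': [-0.0, -0.0, 0.001, -0.001, 0.001, 0.0], 'tau': [-0.002, -71.307, -57.087, -0.0, 0.009, 0.0], 'tool_pos': [0.187, -0.544, 0.231], 'tool_rot': [-3.141, 0.001, -1.24], 'wrist_force': [0.266, 0.21, -0.722], 'ft_torque': [0.033, 0.044, 0.021], 'width': 1.001} 0.0187
top pen_rest 0.72 [376, 177, 429, 200] [ 0.602 -0.33   0.028]
top tube 0.97 [106, 178, 162, 198] [0.618 0.328 0.05 ]
top tube 0.38 [186, 167, 222, 207] [0.617 0.159 0.042]
top tube 0.31 [368, 251, 438, 280] [ 0.413 -0.312  0.056]
top cradle 0.6 [110, 175, 175, 205] [0.613 0.31  0.049]
top stapler 0.98 [368, 252, 434, 278] [ 0.413 -0.309  0.05 ]
top stapler 0.85 [294, 240, 357, 263] [ 0.451 -0.13   0.056]
top stapler 0.81 [360, 294, 394, 335] [ 0.299 -0.249  0.037]
top paperweight 0.93 [165, 227, 186, 250] [0.493 0.229 0.048]
top paperweight 0.87 [128, 253, 150, 274] [0.436 0.316 0.046]
top paperweight 0.84 [121, 286, 148, 313] [0.351 0.328 0.043]
top pen_cup 0.88 [308, 154, 340, 189] [ 0.655 -0.142  0.005]
top note_block 0.79 [182, 167, 223, 209] [0.614 0.164 0.044]
top hole_punch 0.68 [274, 88, 324, 132] [ 0.799 -0.08   0.062]
side pen_rest 0.59 [329, 135, 364, 168] [ 0.59  -0.325  0.029]
side tube 0.6 [126, 240, 185, 267] [0.612 0.334 0.049]
side cradle 0.6 [128, 246, 194, 287] [nan nan nan]
side stapler 0.85 [314, 185, 358, 224] [ 0.439 -0.096  0.046]
side stapler 0.53 [413, 194, 428, 214] [ 0.293 -0.259  0.038]
side stapler 0.2 [181, 204, 234, 252] [0.597 0.196 0.047]
side paperweight 0.65 [212, 256, 236, 283] [0.475 0.247 0.035]
side paperweight 0.63 [221, 315, 246, 347] [0.333 0.345 0.038]
side paperweight 0.62 [199, 292, 224, 318] [0.415 0.334 0.037]
side note_block 0.77 [182, 206, 233, 249] [0.602 0.192 0.045]
side hole_punch 0.83 [218, 130, 259, 174] [ 0.78  -0.067  0.056]
```

```bash
python3 - <<'E'
import cv2
a=cv2.imread('pics/top0.png')[70:350,80:460]
cv2.imwrite('pics/v1.png',cv2.resize(a,None,fx=2.1,fy=2.1,interpolation=cv2.INTER_CUBIC))
E
```

```text
(no output)
```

View pics/v1.png

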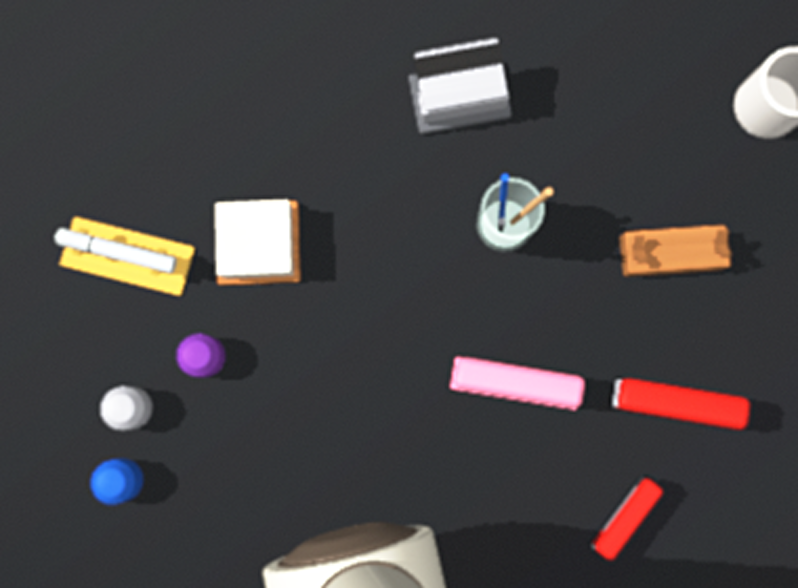

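The top view shows these candidates:
- **Stapler:** large red at top px (401,265), pink at (325,251), small red at (377,315). I choose the large red one.
- **Paperweight:** steel grey at (139,263), purple at (175,238), blue at (134,300). I choose the grey one.

The pen rest is at (402,188), the tube and cradle at (138,190), the note block at (202,188) and the cup at (324,172).

```bash
cat >> h.py <<'E'
def rect(X,box,zlo,zhi):
    x0,y0,x1,y1=box; P=X[y0:y1,x0:x1].reshape(-1,3); P=P[(P[:,2]>zlo)&(P[:,2]<zhi)]
    (cx,cy),(w,h),a=cv2.minAreaRect(P[:,:2].astype(np.float32)*1000)
    if w<h: a+=90   # angle of long side wrt x
    return len(P),np.round([cx,cy],1),np.round([max(w,h),min(w,h)],1),round((a+90)%180-90,1),np.round(np.median(P[:,2]),3)
def plan(x,y,z,yaw,rp=None):
    """row towards a tool-down pose"""
    T=T_tool(); G=np.eye(4); G[:3,:3]=Ro.from_euler('xyz',[np.pi,0,yaw]).as_matrix(); G[:3,3]=x,y,z
    D=np.linalg.inv(T)@G; t=D[:3,3]*1000; w=np.degrees(Ro.from_matrix(D[:3,:3]).as_rotvec())/6
    print('t',np.round(t,1),'w',np.round(w,2))
E
python3 - <<'E'
from h import *
X=np.load('top0.npy')
for n,b,l,h in [('rest',(370,170,436,208),.02,.06),('tube',(100,170,170,210),.036,.08),('stapler',(362,246,440,284),.035,.08),('pw',(124,248,154,278),.03,.08),('block',(178,162,228,214),.035,.06),('cup',(304,150,346,194),.08,.11),('pink',(290,236,357,266),.035,.08)]:
    print(n,*rect(X,b,l,h))
# cup circle
P=X[150:194,300:346].reshape(-1,3);P=P[(P[:,2]>.085)&(P[:,2]<.1)];print(len(P),P.min(0),P.max(0))
a=cv2.imread('pics/top0.png')
c=np.hstack([cv2.resize(a[245:320,360:440],(560,525)),cv2.resize(a[245:320,115:145],(210,525))]);cv2.imwrite('pics/v2.png',c)
E
```

```text
rest 981 [ 601.  -330.1] [120.7  50.2] -87.8 0.03
tube 481 [616.4 328.1] [142.   30.6] 74.9 0.047
stapler 924 [ 421.  -319.4] [143.1  36. ] 78.8 0.053
pw 322 [433.9 320.8] [48.2 47.2] -0.5 0.042
block 1178 [627.7 168.1] [84.7 84.4] 0.3 0.044
cup 230 [ 642.1 -131.1] [69.5 67. ] -46.0 0.094
pink 896 [ 450.  -134.7] [143.5  36. ] 78.8 0.053
189 [ 0.60755314 -0.1646337   0.08515992] [ 0.67641873 -0.09616479  0.09988099]
```

View pics/v2.png

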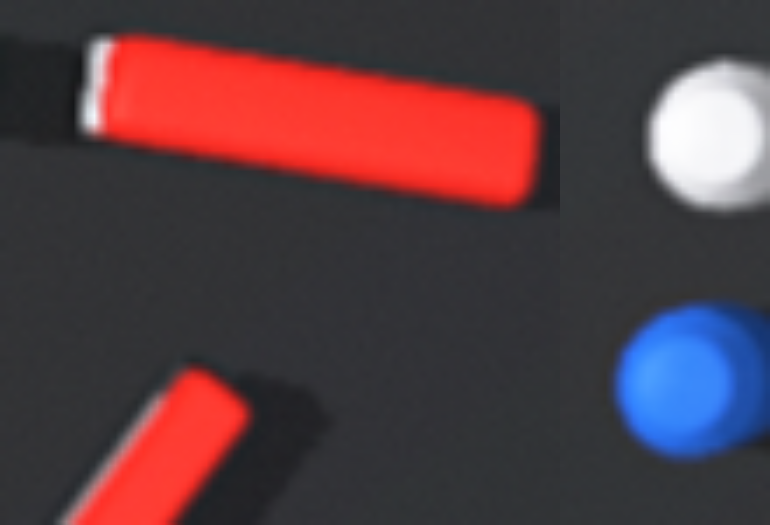

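```bash
python3 -c "
from h import *
plan(.601,-.330,.231,np.radians(2.2))"
```

```text
t [-6.770e+01 -4.612e+02  3.000e-01] w [ -0.     0.   -12.21]
```

>>> {"api": "drive_tool", "payload": {
  "series": [
    {"tx": -14,"ty": -39,"wz": -1.1,"grip": 1},
    {"tx": -27,"ty": -77,"wz": -2.2,"grip": 1},
    {"tx": -40,"ty": -116,"wz": -3.3,"grip": 1},
    {"tx": -50,"ty": -155,"wz": -4.4,"grip": 1},
    {"tx": -60,"ty": -195,"wz": -5.5,"grip": 1}
  ]
}}

```text
validation failed for argument at $.se...
```

```bash
python3 -c "
from h import *
plan(.601,-.330,.231,np.radians(2.2))"
```

```text
t [-6.770e+01 -4.612e+02  3.000e-01] w [ -0.     0.   -12.21]
```

>>> {"api": "drive_tool", "payload": {
  "series": [
    {"tx": -14.0,"ty": -39.0,"tz": 0.0,"wx": 0.0,"wy": 0.0,"wz": -1.1,"grip": 1.0},
    {"tx": -27.0,"ty": -77.0,"tz": 0.0,"wx": 0.0,"wy": 0.0,"wz": -2.2,"grip": 1.0},
    {"tx": -40.0,"ty": -116.0,"tz": 0.0,"wx": 0.0,"wy": 0.0,"wz": -3.3,"grip": 1.0},
    {"tx": -50.0,"ty": -155.0,"tz": 0.0,"wx": 0.0,"wy": 0.0,"wz": -4.4,"grip": 1.0},
    {"tx": -60.0,"ty": -195.0,"tz": 0.0,"wx": 0.0,"wy": 0.0,"wz": -5.5,"grip": 1.0}
  ]
}}

```text
t: 1.32
tool_pos: [0.3528, -0.4224, 0.2316]
tool_rot: [3.141, -0.0, -0.659]
wrist_force: [1.0, -0.4, 0.2]
width: 0.997
```

```bash
python3 -c "
from h import *
plan(.601,-.330,.231,np.radians(2.2))"
```

```text
t [ 139.7 -225.     0.6] w [ 0.   -0.   -6.66]
```

>>> {"api": "drive_tool", "payload": {
  "series": [
    {"tx": 21.0,"ty": -34.0,"tz": 0.0,"wx": 0.0,"wy": 0.0,"wz": -1.1,"grip": 1.0},
    {"tx": 42.0,"ty": -68.0,"tz": 0.0,"wx": 0.0,"wy": 0.0,"wz": -2.2,"grip": 1.0},
    {"tx": 63.0,"ty": -102.0,"tz": 0.0,"wx": 0.0,"wy": 0.0,"wz": -3.3,"grip": 1.0},
    {"tx": 84.0,"ty": -136.0,"tz": 0.0,"wx": 0.0,"wy": 0.0,"wz": -4.4,"grip": 1.0},
    {"tx": 105.0,"ty": -170.0,"tz": 0.0,"wx": 0.0,"wy": 0.0,"wz": -5.5,"grip": 1.0}
  ]
}}

```text
t: 1.73
tool_pos: [0.5409, -0.3534, 0.2314]
tool_rot: [3.141, -0.0, -0.082]
wrist_force: [0.4, -0.8, 0.5]
width: 1.0
```

```bash
python3 -c "
from h import *
plan(.601,-.330,.231,np.radians(2.2))"
```

```text
t [ 57.9 -28.2   0.4] w [ 0.   -0.   -1.15]
```

>>> {"api": "drive_tool", "payload": {
  "series": [
    {"tx": 20.0,"ty": -10.0,"tz": 0.0,"wx": 0.0,"wy": 0.0,"wz": -0.7,"grip": 1.0},
    {"tx": 34.0,"ty": -16.0,"tz": 0.0,"wx": 0.0,"wy": 0.0,"wz": -0.9,"grip": 1.0},
    {"tx": 50.0,"ty": -18.0,"tz": 0.0,"wx": 0.0,"wy": 0.0,"wz": -0.9,"grip": 1.0},
    {"tx": 50.0,"ty": -18.0,"tz": 0.0,"wx": 0.0,"wy": 0.0,"wz": -0.9,"grip": 1.0}
  ]
}}

```text
t: 2.07
tool_pos: [0.5927, -0.3401, 0.2305]
tool_rot: [-3.141, 0.0, 0.008]
wrist_force: [-0.7, 1.4, 0.6]
width: 0.997
```

```bash
cat > w.py <<'E'
from h import *
import sys
s=state(); T=T_tool(s); p=get_image('wrist'); X=cloud(p,T); np.save('w.npy',X); save(sys.argv[1],p['image'])
print(np.round(s['tool_pos'],4),np.round(s['tool_rot'],3), np.round(np.nanpercentile(X[...,:2].reshape(-1,2),[1,99],axis=0),2).tolist())
E
python3 w.py w1.png; python3 -c "
from h import *
X=np.load('w.npy'); ok=lambda lo,hi:((X[...,2]>lo)&(X[...,2]<hi)&(abs(X[...,0]-.6)<.06)&(abs(X[...,1]+.33)<.09))
for lo,hi in ((.02,.035),(.045,.06)):
  P=X[ok(lo,hi)]; print(len(P),cv2.minAreaRect(P[:,:2].astype(np.float32)*1000),np.median(P[:,2]))
P=X[abs(X[...,2])<.01];print('table',np.median(P[:,2]))
plan(.601,-.330,.231,np.radians(2.2))"
```

```text
[ 0.5927 -0.3401  0.2305] [-3.141  0.     0.008] [[0.26, -0.6], [0.92, -0.16]]
4433 ((599.9800415039062, -329.05633544921875), (49.6378173828125, 118.77799224853516), 2.0217366218566895) 0.028817155918135218
454 ((600.388671875, -329.7471923828125), (33.980594635009766, 106.23702239990234), 2.282186985015869) 0.048684884734047335
table -0.0011085798369273314
t [  9.7 -10.5  -0.4] w [-0.01  0.01 -0.3 ]
```

View pics/w1.png

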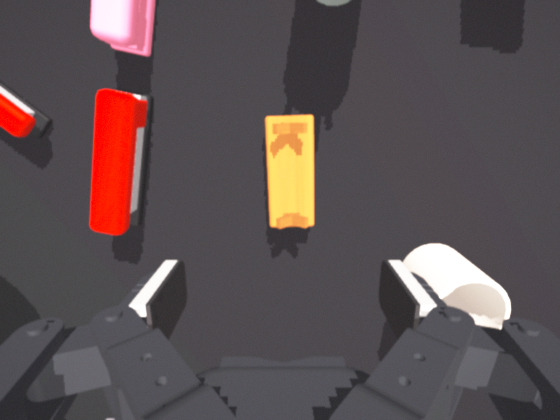

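```bash
python3 -c "
from h import *
plan(.600,-.3295,.004,.0367)
X=np.load('w.npy')
for n,x,y in (('st',.42,-.32),):
  m=(X[...,2]>.03)&(X[...,2]<.07)&(abs(X[...,0]-x)<.06)&(abs(X[...,1]-y)<.085);P=X[m];print(cv2.minAreaRect(P[:,:2].astype(np.float32)*1000),np.percentile(P[:,2],[5,50,95]))
  m=(X[...,2]>.004)&(X[...,2]<.07)&(abs(X[...,0]-x)<.06)&(abs(X[...,1]-y)<.085);P=X[m];print(cv2.minAreaRect(P[:,:2].astype(np.float32)*1000))
"
```

```text
t [  8.8 -10.8 226.6] w [-0.01  0.01 -0.28]
((421.05010986328125, -320.2477722167969), (145.00357055664062, 34.96527099609375), 78.733642578125) [0.03934101 0.05202256 0.05372816]
((421.335205078125, -320.4744873046875), (149.53125, 36.26396179199219), 79.08513641357422)
```

>>> {"api": "drive_tool", "payload": {
  "series": [
    {"tx": 9.0,"ty": -11.0,"tz": 30.0,"wx": 0.0,"wy": 0.0,"wz": -0.3,"grip": 1.0},
    {"tx": 9.0,"ty": -11.0,"tz": 70.0,"wx": 0.0,"wy": 0.0,"wz": -0.3,"grip": 1.0},
    {"tx": 9.0,"ty": -11.0,"tz": 110.0,"wx": 0.0,"wy": 0.0,"wz": -0.3,"grip": 1.0},
    {"tx": 9.0,"ty": -11.0,"tz": 140.0,"wx": 0.0,"wy": 0.0,"wz": -0.3,"grip": 1.0},
    {"tx": 9.0,"ty": -11.0,"tz": 150.0,"wx": 0.0,"wy": 0.0,"wz": -0.3,"grip": 1.0}
  ]
}}

```text
t: 2.53
tool_pos: [0.597, -0.329, 0.0763]
tool_rot: [-3.138, 0.005, 0.037]
wrist_force: [0.1, 0.6, -0.9]
width: 1.003
```

```bash
python3 -c "
from h import *
plan(.600,-.3295,.004,.0367)"
```

```text
t [ 3.4  0.9 72.3] w [-0.04  0.05  0.  ]
```

>>> {"api": "drive_tool", "payload": {
  "series": [
    {"tx": 0.0,"ty": 0.0,"tz": 20.0,"wx": 0.0,"wy": 0.0,"wz": 0.0,"grip": 1.0},
    {"tx": 0.0,"ty": 0.0,"tz": 40.0,"wx": 0.0,"wy": 0.0,"wz": 0.0,"grip": 1.0},
    {"tx": 0.0,"ty": 0.0,"tz": 57.0,"wx": 0.0,"wy": 0.0,"wz": 0.0,"grip": 1.0},
    {"tx": 0.0,"ty": 0.0,"tz": 65.0,"wx": 0.0,"wy": 0.0,"wz": 0.0,"grip": 1.0},
    {"tx": 0.0,"ty": 0.0,"tz": 65.0,"wx": 0.0,"wy": 0.0,"wz": 0.0,"grip": 1.0}
  ]
}}

```text
t: 2.95
tool_pos: [0.5988, -0.33, 0.0156]
tool_rot: [-3.141, 0.001, 0.037]
wrist_force: [-0.2, 0.9, -0.8]
width: 1.002
```

```bash
python3 -c "
from h import *
plan(.600,-.3295,.004,.0367)"
```

```text
t [ 1.2 -0.5 11.6] w [-0.01  0.01  0.  ]
```

>>> {"api": "drive_tool", "payload": {
  "series": [
    {"tx": 1.0,"ty": -0.5,"tz": 7.0,"wx": 0.0,"wy": 0.0,"wz": 0.0,"grip": 1.0},
    {"tx": 1.0,"ty": -0.5,"tz": 11.0,"wx": 0.0,"wy": 0.0,"wz": 0.0,"grip": 1.0},
    {"tx": 1.0,"ty": -0.5,"tz": 11.0,"wx": 0.0,"wy": 0.0,"wz": 0.0,"grip": 0.3},
    {"tx": 1.0,"ty": -0.5,"tz": 11.0,"wx": 0.0,"wy": 0.0,"wz": 0.0,"grip": 0.3},
    {"tx": 1.0,"ty": -0.5,"tz": 11.0,"wx": 0.0,"wy": 0.0,"wz": 0.0,"grip": 0.3}
  ]
}}

```text
t: 3.37
tool_pos: [0.6007, -0.3296, 0.0059]
tool_rot: [3.141, -0.001, 0.038]
wrist_force: [-0.1, 0.5, -0.2]
width: 0.606
```

>>> {"api": "drive_tool", "payload": {
  "series": [
    {"tx": 0.0,"ty": 0.0,"tz": 0.0,"wx": 0.0,"wy": 0.0,"wz": 0.0,"grip": 0.3},
    {"tx": 0.0,"ty": 0.0,"tz": 0.0,"wx": 0.0,"wy": 0.0,"wz": 0.0,"grip": 0.3},
    {"tx": 0.0,"ty": 0.0,"tz": 0.0,"wx": 0.0,"wy": 0.0,"wz": 0.0,"grip": 0.3},
    {"tx": 0.0,"ty": 0.0,"tz": 0.0,"wx": 0.0,"wy": 0.0,"wz": 0.0,"grip": 0.3},
    {"tx": 0.0,"ty": 0.0,"tz": 0.0,"wx": 0.0,"wy": 0.0,"wz": 0.0,"grip": 0.3}
  ]
}}

```text
t: 3.78
tool_pos: [0.6008, -0.3296, 0.0062]
tool_rot: [3.141, -0.001, 0.038]
wrist_force: [-0.1, 0.2, 6.6]
width: 0.573
```

>>> {"api": "drive_tool", "payload": {
  "series": [
    {"tx": 0.0,"ty": 0.0,"tz": -15.0,"wx": 0.0,"wy": 0.0,"wz": 0.0,"grip": 0.3},
    {"tx": 0.0,"ty": 0.0,"tz": -50.0,"wx": 0.0,"wy": 0.0,"wz": 0.0,"grip": 0.3},
    {"tx": 0.0,"ty": 0.0,"tz": -90.0,"wx": 0.0,"wy": 0.0,"wz": 0.0,"grip": 0.3},
    {"tx": 0.0,"ty": 0.0,"tz": -130.0,"wx": 0.0,"wy": 0.0,"wz": 0.0,"grip": 0.3},
    {"tx": 0.0,"ty": 0.0,"tz": -165.0,"wx": 0.0,"wy": 0.0,"wz": 0.0,"grip": 0.3}
  ]
}}

```text
t: 4.2
tool_pos: [0.6003, -0.3293, 0.173]
tool_rot: [3.141, -0.001, 0.038]
wrist_force: [0.7, -0.0, -2.6]
width: 0.572
```

>>> {"api": "drive_tool", "payload": {
  "series": [
    {"tx": 0.0,"ty": 0.0,"tz": -35.0,"wx": 0.0,"wy": 0.0,"wz": 0.0,"grip": 0.3},
    {"tx": 0.0,"ty": 0.0,"tz": -65.0,"wx": 0.0,"wy": 0.0,"wz": 0.0,"grip": 0.3},
    {"tx": 2.0,"ty": -20.0,"tz": -80.0,"wx": 0.0,"wy": 0.0,"wz": 0.0,"grip": 0.3},
    {"tx": 5.0,"ty": -50.0,"tz": -80.0,"wx": 0.0,"wy": 0.0,"wz": 0.0,"grip": 0.3},
    {"tx": 8.0,"ty": -85.0,"tz": -80.0,"wx": 0.0,"wy": 0.0,"wz": 0.0,"grip": 0.3}
  ]
}}

```text
t: 4.62
tool_pos: [0.6052, -0.2445, 0.2512]
tool_rot: [3.141, -0.001, 0.036]
wrist_force: [1.2, 0.9, -2.7]
width: 0.57
```

```bash
python3 -c "
from h import *
plan(.635,.0185,.25,np.radians(2.75)); print(state()['width'])"
```

```text
t [  39.2 -261.8    1. ] w [ 0.01 -0.01 -0.12]
0.5702445616948707
```

>>> {"api": "drive_tool", "payload": {
  "series": [
    {"tx": 5.0,"ty": -37.0,"tz": 0.0,"wx": 0.0,"wy": 0.0,"wz": -0.1,"grip": 0.3},
    {"tx": 11.0,"ty": -75.0,"tz": 0.0,"wx": 0.0,"wy": 0.0,"wz": -0.1,"grip": 0.3},
    {"tx": 17.0,"ty": -113.0,"tz": 0.0,"wx": 0.0,"wy": 0.0,"wz": -0.1,"grip": 0.3},
    {"tx": 23.0,"ty": -151.0,"tz": 0.0,"wx": 0.0,"wy": 0.0,"wz": -0.1,"grip": 0.3},
    {"tx": 28.0,"ty": -188.0,"tz": 0.0,"wx": 0.0,"wy": 0.0,"wz": -0.1,"grip": 0.3}
  ]
}}

```text
t: 5.03
tool_pos: [0.626, -0.0533, 0.2504]
tool_rot: [-3.141, 0.0, 0.048]
wrist_force: [0.1, 0.2, -2.2]
width: 0.576
```

>>> {"api": "drive_tool", "payload": {
  "series": [
    {"tx": 4.0,"ty": -35.0,"tz": 0.0,"wx": 0.0,"wy": 0.0,"wz": 0.0,"grip": 0.3},
    {"tx": 10.0,"ty": -60.0,"tz": 0.0,"wx": 0.0,"wy": 0.0,"wz": 0.0,"grip": 0.3},
    {"tx": 11.0,"ty": -74.0,"tz": 0.0,"wx": 0.0,"wy": 0.0,"wz": 0.0,"grip": 0.3},
    {"tx": 11.0,"ty": -74.0,"tz": 0.0,"wx": 0.0,"wy": 0.0,"wz": 0.0,"grip": 0.3},
    {"tx": 11.0,"ty": -74.0,"tz": 0.0,"wx": 0.0,"wy": 0.0,"wz": 0.0,"grip": 0.3}
  ]
}}

```text
t: 5.45
tool_pos: [0.6335, 0.0194, 0.2502]
tool_rot: [3.141, 0.0, 0.049]
wrist_force: [0.4, -0.4, -2.9]
width: 0.578
```

```bash
python3 w.py w2.png; python3 -c "
from h import *
plan(.635,.0185,.25,np.radians(2.75))
X=np.load('w.npy')
m=(X[...,2]>.035)&(X[...,2]<.055)&(abs(X[...,0]-.628)<.06)&(abs(X[...,1]-.168)<.06);P=X[m];print('block',len(P),cv2.minAreaRect(P[:,:2].astype(np.float32)*1000))
m=(X[...,2]>.0)&(X[...,2]<.11)&(abs(X[...,0]-.642)<.06)&(abs(X[...,1]+.131)<.06);P=X[m];print('cup',len(P),len(P) and (P.min(0),P.max(0)))
"
```

```text
[0.6335 0.0194 0.2502] [3.141 0.    0.049] [[0.28, -0.51], [1.57, 0.21]]
t [1.5 0.1 0.2] w [0. 0. 0.]
block 6596 ((627.3348388671875, 161.05328369140625), (83.74883270263672, 67.45217895507812), 0.9937454462051392)
cup 0 0
```

View pics/w2.png

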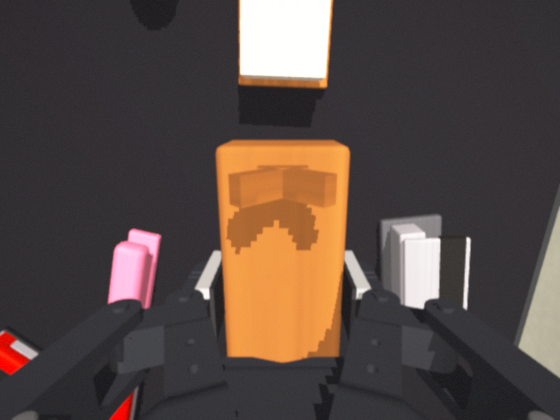

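```bash
python3 -c "
from h import *
X=np.load('w.npy')
for lo,hi in ((.262,.278),(.285,.304)):
  m=(X[...,2]>lo)&(X[...,2]<hi)&(abs(X[...,0]-.634)<.024)&(abs(X[...,1]-.02)<.09);P=X[m];print(len(P),cv2.minAreaRect(P[:,:2].astype(np.float32)*1000),np.median(P[:,2]))
X=np.load('top0.npy')
P=X[150:194,300:346].reshape(-1,3);P=P[(P[:,2]>.085)&(P[:,2]<.1)];print(cv2.minEnclosingCircle(P[:,:2].astype(np.float32)*1000))
from scipy.optimize import least_squares
xy=P[:,:2]*1000
print(least_squares(lambda q:np.maximum(np.hypot(*(xy-q[:2]).T)-35,np.minimum(np.hypot(*(xy-q[:2]).T)-31,0)),[642,-131],loss='soft_l1').x)
"
```

```text
21464 ((633.9052734375, 32.51152038574219), (47.9743766784668, 94.9827880859375), 0.15091565251350403) 0.272949318786615
3533 ((645.44140625, 49.32594299316406), (32.489288330078125, 74.84886169433594), 40.81987380981445) 0.29144274795464614
((642.18896484375, -131.46356201171875), 35.30808639526367)
[ 641.43287835 -130.62763899]
```

>>> {"api": "drive_tool", "payload": {
  "series": [
    {"tx": 1.0,"ty": 1.0,"tz": 35.0,"wx": 0.0,"wy": 0.0,"wz": 0.0,"grip": 0.3},
    {"tx": 1.0,"ty": 1.0,"tz": 75.0,"wx": 0.0,"wy": 0.0,"wz": 0.0,"grip": 0.3},
    {"tx": 1.0,"ty": 1.0,"tz": 115.0,"wx": 0.0,"wy": 0.0,"wz": 0.0,"grip": 0.3},
    {"tx": 1.0,"ty": 1.0,"tz": 155.0,"wx": 0.0,"wy": 0.0,"wz": 0.0,"grip": 0.3},
    {"tx": 1.0,"ty": 1.0,"tz": 185.0,"wx": 0.0,"wy": 0.0,"wz": 0.0,"grip": 0.3}
  ]
}}

```text
t: 5.92
tool_pos: [0.6334, 0.0166, 0.062]
tool_rot: [-3.141, 0.002, 0.046]
wrist_force: [-0.1, -0.3, -3.2]
width: 0.568
```

>>> {"api": "drive_tool", "payload": {
  "series": [
    {"tx": 0.0,"ty": 0.0,"tz": 20.0,"wx": 0.0,"wy": 0.0,"wz": 0.0,"grip": 0.3},
    {"tx": 0.0,"ty": 0.0,"tz": 38.0,"wx": 0.0,"wy": 0.0,"wz": 0.0,"grip": 0.3},
    {"tx": 0.0,"ty": 0.0,"tz": 48.0,"wx": 0.0,"wy": 0.0,"wz": 0.0,"grip": 0.3},
    {"tx": 0.0,"ty": 0.0,"tz": 48.0,"wx": 0.0,"wy": 0.0,"wz": 0.0,"grip": 0.3}
  ]
}}

```text
t: 6.25
tool_pos: [0.6335, 0.0171, 0.0152]
tool_rot: [-3.141, 0.003, 0.047]
wrist_force: [-0.1, 0.5, -2.0]
width: 0.574
```

```bash
python3 -c "
from h import *
plan(.6347,.0182,.0062,np.radians(2.73))"
```

```text
t [ 1.2 -1.   9. ] w [-0.    0.03 -0.01]
```

>>> {"api": "drive_tool", "payload": {
  "series": [
    {"tx": 1.0,"ty": -1.0,"tz": 4.0,"wx": 0.0,"wy": 0.0,"wz": 0.0,"grip": 0.3},
    {"tx": 1.0,"ty": -1.0,"tz": 7.0,"wx": 0.0,"wy": 0.0,"wz": 0.0,"grip": 0.3},
    {"tx": 1.0,"ty": -1.0,"tz": 8.5,"wx": 0.0,"wy": 0.0,"wz": 0.0,"grip": 0.3},
    {"tx": 1.0,"ty": -1.0,"tz": 8.5,"wx": 0.0,"wy": 0.0,"wz": 0.0,"grip": 0.3},
    {"tx": 1.0,"ty": -1.0,"tz": 8.5,"wx": 0.0,"wy": 0.0,"wz": 0.0,"grip": 0.3}
  ]
}}

```text
t: 6.67
tool_pos: [0.6358, 0.0193, 0.0094]
tool_rot: [-3.142, -0.001, 0.048]
wrist_force: [-0.1, 0.2, -2.5]
width: 0.567
```

>>> {"api": "drive_tool", "payload": {
  "series": [
    {"tx": 0.0,"ty": 0.0,"tz": 1.5,"wx": 0.0,"wy": 0.0,"wz": 0.0,"grip": 0.3},
    {"tx": 0.0,"ty": 0.0,"tz": 1.5,"wx": 0.0,"wy": 0.0,"wz": 0.0,"grip": 0.3}
  ]
}}

```text
t: 6.83
tool_pos: [0.6356, 0.0193, 0.0074]
tool_rot: [-3.142, -0.0, 0.048]
wrist_force: [0.0, -0.1, -2.8]
width: 0.574
```

```bash
python3 -c "
from h import *
plan(.6347,.0182,.0062,np.radians(2.73)); print(state()['tool_pos'],state()['wrist_force'])"
```

```text
t [-1.   1.1  1.2] w [-0. -0.  0.]
[0.63564502 0.0193364  0.0074367 ] [ 0.03289445 -0.07963355 -2.8219332 ]
```

>>> {"api": "drive_tool", "payload": {
  "series": [
    {"tx": -1.0,"ty": 1.0,"tz": 0.7,"wx": 0.0,"wy": 0.0,"wz": 0.0,"grip": 0.3},
    {"tx": -1.0,"ty": 1.0,"tz": 1.2,"wx": 0.0,"wy": 0.0,"wz": 0.0,"grip": 0.3},
    {"tx": -1.0,"ty": 1.0,"tz": 1.2,"wx": 0.0,"wy": 0.0,"wz": 0.0,"grip": 0.3}
  ]
}}

```text
t: 7.08
tool_pos: [0.6346, 0.0182, 0.0062]
tool_rot: [-3.142, -0.0, 0.048]
wrist_force: [0.0, 0.5, -1.6]
width: 0.574
```

Now contact is starting, so I'll lower 0.5 mm more, release and lift.

>>> {"api": "drive_tool", "payload": {
  "series": [
    {"tx": 0.0,"ty": 0.0,"tz": 0.5,"wx": 0.0,"wy": 0.0,"wz": 0.0,"grip": 0.3},
    {"tx": 0.0,"ty": 0.0,"tz": 0.5,"wx": 0.0,"wy": 0.0,"wz": 0.0,"grip": 1.0},
    {"tx": 0.0,"ty": 0.0,"tz": 0.5,"wx": 0.0,"wy": 0.0,"wz": 0.0,"grip": 1.0},
    {"tx": 0.0,"ty": 0.0,"tz": 0.0,"wx": 0.0,"wy": 0.0,"wz": 0.0,"grip": 1.0},
    {"tx": 0.0,"ty": 0.0,"tz": 0.0,"wx": 0.0,"wy": 0.0,"wz": 0.0,"grip": 1.0}
  ]
}}

```text
t: 7.5
tool_pos: [0.6347, 0.0183, 0.0062]
tool_rot: [-3.141, -0.0, 0.048]
wrist_force: [-0.2, -0.1, -0.9]
width: 0.998
```

>>> {"api": "drive_tool", "payload": {
  "series": [
    {"tx": 0.0,"ty": 0.0,"tz": -20.0,"wx": 0.0,"wy": 0.0,"wz": 0.0,"grip": 1.0},
    {"tx": 0.0,"ty": 0.0,"tz": -60.0,"wx": 0.0,"wy": 0.0,"wz": 0.0,"grip": 1.0},
    {"tx": 0.0,"ty": 0.0,"tz": -100.0,"wx": 0.0,"wy": 0.0,"wz": 0.0,"grip": 1.0},
    {"tx": 0.0,"ty": 0.0,"tz": -140.0,"wx": 0.0,"wy": 0.0,"wz": 0.0,"grip": 1.0},
    {"tx": 0.0,"ty": 0.0,"tz": -180.0,"wx": 0.0,"wy": 0.0,"wz": 0.0,"grip": 1.0}
  ]
}}

```text
t: 7.92
tool_pos: [0.6343, 0.0183, 0.1882]
tool_rot: [-3.142, -0.0, 0.048]
wrist_force: [1.2, -0.5, -0.2]
width: 0.997
```

>>> {"api": "drive_tool", "payload": {
  "series": [
    {"tx": 0.0,"ty": 0.0,"tz": -30.0,"wx": 0.0,"wy": 0.0,"wz": 0.0,"grip": 1.0},
    {"tx": 0.0,"ty": 0.0,"tz": -50.0,"wx": 0.0,"wy": 0.0,"wz": 0.0,"grip": 1.0},
    {"tx": 0.0,"ty": 0.0,"tz": -50.0,"wx": 0.0,"wy": 0.0,"wz": 0.0,"grip": 1.0}
  ]
}}

```text
t: 8.17
tool_pos: [0.6358, 0.0182, 0.2415]
tool_rot: [3.141, -0.007, 0.048]
wrist_force: [0.7, 0.2, 0.7]
width: 0.996
```

```bash
python3 w.py w3.png; python3 -c "
from h import *
X=np.load('w.npy')
for lo,hi in ((.02,.035),(.045,.06)):
  m=(X[...,2]>lo)&(X[...,2]<hi)&(abs(X[...,0]-.634)<.05)&(abs(X[...,1]-.02)<.08);P=X[m];print(len(P),cv2.minAreaRect(P[:,:2].astype(np.float32)*1000))
p=get_image('top'); Y=cloud(p); np.save('top1.npy',Y)
for lo,hi in ((.02,.035),(.045,.06)):
  m=(Y[...,2]>lo)&(Y[...,2]<hi)&(abs(Y[...,0]-.634)<.05)&(abs(Y[...,1]-.02)<.08);P=Y[m];print(len(P),len(P) and cv2.minAreaRect(P[:,:2].astype(np.float32)*1000))
p=get_image('side'); Y=cloud(p)
for lo,hi in ((.02,.035),(.045,.06)):
  m=(Y[...,2]>lo)&(Y[...,2]<hi)&(abs(Y[...,0]-.634)<.05)&(abs(Y[...,1]-.02)<.08);P=Y[m];print(len(P),len(P) and cv2.minAreaRect(P[:,:2].astype(np.float32)*1000))
plan(.6347,.0182,.25,np.radians(2.73))
plan(.434,.3205,.231,np.radians(2.73))
"
```

```text
[0.6358 0.0182 0.2415] [ 3.141 -0.007  0.048] [[0.3, -0.35], [1.57, 0.2]]
4112 ((634.1797485351562, 18.532978057861328), (50.04562759399414, 118.60333251953125), 2.897332191467285)
394 ((633.99072265625, 17.89868927001953), (32.78230285644531, 105.61182403564453), 2.724107027053833)
508 ((634.916259765625, 18.018009185791016), (50.83042526245117, 117.33389282226562), 2.851591110229492)
72 ((634.9541015625, 17.188793182373047), (33.002784729003906, 103.99040985107422), 3.6062569618225098)
565 ((632.6130981445312, 16.933380126953125), (56.43642807006836, 125.79192352294922), 2.785545825958252)
57 ((632.8931274414062, 16.241844177246094), (33.02553939819336, 109.92874908447266), 2.4115071296691895)
t [  0.2   0.  -14.7] w [-0.    0.01  0.  ]
t [-185.7 -311.5    4.5] w [-0.    0.01  0.  ]
```

>>> {"api": "drive_tool", "payload": {
  "series": [
    {"tx": -1.0,"ty": -38.0,"tz": 0.0,"wx": 0.0,"wy": 0.0,"wz": 0.6,"grip": 1.0},
    {"tx": -1.0,"ty": -77.0,"tz": 0.0,"wx": 0.0,"wy": 0.0,"wz": 1.2,"grip": 1.0},
    {"tx": -2.0,"ty": -116.0,"tz": 0.0,"wx": 0.0,"wy": 0.0,"wz": 1.8,"grip": 1.0},
    {"tx": -3.0,"ty": -155.0,"tz": 0.0,"wx": 0.0,"wy": 0.0,"wz": 2.4,"grip": 1.0},
    {"tx": -3.0,"ty": -190.0,"tz": 0.0,"wx": 0.0,"wy": 0.0,"wz": 3.0,"grip": 1.0}
  ]
}}

```text
t: 8.73
tool_pos: [0.6215, 0.2099, 0.2345]
tool_rot: [3.141, 0.002, -0.269]
wrist_force: [0.4, -0.2, 0.1]
width: 0.999
```

```bash
python3 -c "
from h import *
plan(.6164,.3281,.231,np.radians(-15.1))
"
```

```text
t [ -36.3 -112.5    3.5] w [ 0.01  0.02 -0.05]
```

>>> {"api": "drive_tool", "payload": {
  "series": [
    {"tx": -12.0,"ty": -37.0,"tz": 0.0,"wx": 0.0,"wy": 0.0,"wz": 0.0,"grip": 1.0},
    {"tx": -24.0,"ty": -74.0,"tz": 0.0,"wx": 0.0,"wy": 0.0,"wz": 0.0,"grip": 1.0},
    {"tx": -36.0,"ty": -110.0,"tz": 0.0,"wx": 0.0,"wy": 0.0,"wz": 0.0,"grip": 1.0},
    {"tx": -36.0,"ty": -110.0,"tz": 0.0,"wx": 0.0,"wy": 0.0,"wz": 0.0,"grip": 1.0},
    {"tx": -36.0,"ty": -110.0,"tz": 0.0,"wx": 0.0,"wy": 0.0,"wz": 0.0,"grip": 1.0}
  ]
}}

```text
t: 9.15
tool_pos: [0.6158, 0.3252, 0.2338]
tool_rot: [3.14, 0.002, -0.263]
wrist_force: [0.0, -0.9, -1.3]
width: 0.999
```

```bash
python3 w.py w4.png; python3 -c "
from h import *
X=np.load('w.npy')
for lo,hi in ((.042,.06),(.030,.041),(.001,.008)):
  m=(X[...,2]>lo)&(X[...,2]<hi)&(abs(X[...,0]-.617)<.05)&(abs(X[...,1]-.328)<.085);P=X[m];print(len(P),cv2.minAreaRect(P[:,:2].astype(np.float32)*1000),np.percentile(P[:,2],[5,50,95]))
"
```

```text
[0.6158 0.3252 0.2338] [ 3.14e+00  2.00e-03 -2.63e-01] [[0.25, 0.06], [0.92, 0.54]]
2361 ((616.8878173828125, 330.0322265625), (138.82150268554688, 18.714189529418945), 73.98335266113281) [0.04349794 0.04741072 0.04929176]
378 ((617.1541137695312, 330.58740234375), (137.669677734375, 32.928585052490234), 74.23973846435547) [0.03347117 0.03664177 0.04061829]
3969 ((616.2171020507812, 330.1853332519531), (161.0237579345703, 95.85243225097656), 89.29837036132812) [0.00160602 0.00284097 0.00411229]
```

View pics/w4.png

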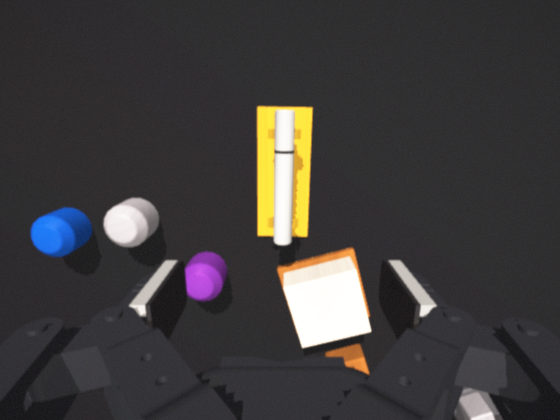

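>>> {"api": "drive_tool", "payload": {
  "series": [
    {"tx": 0.0,"ty": -5.0,"tz": 35.0,"wx": 0.0,"wy": 0.0,"wz": 0.15,"grip": 1.0},
    {"tx": 0.0,"ty": -5.0,"tz": 75.0,"wx": 0.0,"wy": 0.0,"wz": 0.15,"grip": 1.0},
    {"tx": 0.0,"ty": -5.0,"tz": 115.0,"wx": 0.0,"wy": 0.0,"wz": 0.15,"grip": 1.0},
    {"tx": 0.0,"ty": -5.0,"tz": 145.0,"wx": 0.0,"wy": 0.0,"wz": 0.15,"grip": 1.0},
    {"tx": 0.0,"ty": -5.0,"tz": 150.0,"wx": 0.0,"wy": 0.0,"wz": 0.15,"grip": 1.0}
  ]
}}

```text
t: 9.62
tool_pos: [0.6157, 0.3257, 0.0794]
tool_rot: [3.136, 0.007, -0.283]
wrist_force: [-1.2, 0.1, -1.1]
width: 1.0
```

```bash
python3 -c "
from h import *
plan(.617,.3302,.0215,-.279)
"
```

```text
t [ 0.3 -5.  57.9] w [ 0.05  0.07 -0.04]
```

>>> {"api": "drive_tool", "payload": {
  "series": [
    {"tx": 0.0,"ty": -1.0,"tz": 15.0,"wx": 0.0,"wy": 0.0,"wz": 0.0,"grip": 1.0},
    {"tx": 0.0,"ty": -2.0,"tz": 30.0,"wx": 0.0,"wy": 0.0,"wz": 0.0,"grip": 1.0},
    {"tx": 0.0,"ty": -2.0,"tz": 42.0,"wx": 0.0,"wy": 0.0,"wz": 0.0,"grip": 1.0},
    {"tx": 0.0,"ty": -2.0,"tz": 46.0,"wx": 0.0,"wy": 0.0,"wz": 0.0,"grip": 1.0},
    {"tx": 0.0,"ty": -2.0,"tz": 46.0,"wx": 0.0,"wy": 0.0,"wz": 0.0,"grip": 1.0}
  ]
}}

```text
t: 10.03
tool_pos: [0.6185, 0.3296, 0.0399]
tool_rot: [3.141, 0.001, -0.282]
wrist_force: [0.5, 0.2, 0.2]
width: 1.003
```

```bash
python3 -c "
from h import *
plan(.617,.3302,.0215,-.279)
"
```

```text
t [-1.6 -0.2 18.4] w [ 0.01  0.01 -0.03]
```

>>> {"api": "drive_tool", "payload": {
  "series": [
    {"tx": -1.0,"ty": 0.0,"tz": 10.0,"wx": 0.0,"wy": 0.0,"wz": 0.0,"grip": 1.0},
    {"tx": -1.5,"ty": 0.0,"tz": 18.0,"wx": 0.0,"wy": 0.0,"wz": 0.0,"grip": 1.0},
    {"tx": -1.5,"ty": 0.0,"tz": 18.0,"wx": 0.0,"wy": 0.0,"wz": 0.0,"grip": 1.0},
    {"tx": -1.5,"ty": 0.0,"tz": 18.0,"wx": 0.0,"wy": 0.0,"wz": 0.0,"grip": 0.6},
    {"tx": -1.5,"ty": 0.0,"tz": 18.0,"wx": 0.0,"wy": 0.0,"wz": 0.0,"grip": 0.4}
  ]
}}

```text
t: 10.45
tool_pos: [0.6173, 0.3307, 0.0225]
tool_rot: [-3.141, -0.0, -0.282]
wrist_force: [-0.9, -0.6, -0.6]
width: 0.747
```

```bash
python3 w.py w5.png; python3 -c "
from h import *
plan(.617,.3302,.0215,-.279)
X=np.load('w.npy')
m=(X[...,2]>.042)&(X[...,2]<.06)&(abs(X[...,0]-.617)<.05)&(abs(X[...,1]-.328)<.085);P=X[m];print(len(P),cv2.minAreaRect(P[:,:2].astype(np.float32)*1000))
"
```

```text
[0.6173 0.3307 0.0225] [-3.141 -0.    -0.282] [[0.46, 0.23], [0.76, 0.47]]
t [-0.1  0.6  1.1] w [-0.   -0.   -0.03]
13660 ((620.5081787109375, 347.0389099121094), (84.24815368652344, 86.11844635009766), 26.961496353149414)
```

Aligned; close on the tube.

>>> {"api": "drive_tool", "payload": {
  "series": [
    {"tx": 0.0,"ty": 0.5,"tz": 1.0,"wx": 0.0,"wy": 0.0,"wz": 0.0,"grip": 0.1},
    {"tx": 0.0,"ty": 0.5,"tz": 1.0,"wx": 0.0,"wy": 0.0,"wz": 0.0,"grip": 0.05},
    {"tx": 0.0,"ty": 0.5,"tz": 1.0,"wx": 0.0,"wy": 0.0,"wz": 0.0,"grip": 0.05},
    {"tx": 0.0,"ty": 0.5,"tz": 1.0,"wx": 0.0,"wy": 0.0,"wz": 0.0,"grip": 0.05},
    {"tx": 0.0,"ty": 0.5,"tz": 1.0,"wx": 0.0,"wy": 0.0,"wz": 0.0,"grip": 0.05}
  ]
}}

```text
t: 10.92
tool_pos: [0.6174, 0.3302, 0.0215]
tool_rot: [-3.141, -0.001, -0.282]
wrist_force: [3.2, -0.9, 2.4]
width: 0.211
```

>>> {"api": "drive_tool", "payload": {
  "series": [
    {"tx": 0.0,"ty": 0.0,"tz": 0.0,"wx": 0.0,"wy": 0.0,"wz": 0.0,"grip": 0.05},
    {"tx": 0.0,"ty": 0.0,"tz": 0.0,"wx": 0.0,"wy": 0.0,"wz": 0.0,"grip": 0.05},
    {"tx": 0.0,"ty": 0.0,"tz": -15.0,"wx": 0.0,"wy": 0.0,"wz": 0.0,"grip": 0.05},
    {"tx": 0.0,"ty": 0.0,"tz": -45.0,"wx": 0.0,"wy": 0.0,"wz": 0.0,"grip": 0.05},
    {"tx": 0.0,"ty": 0.0,"tz": -80.0,"wx": 0.0,"wy": 0.0,"wz": 0.0,"grip": 0.05}
  ]
}}

```text
t: 11.33
tool_pos: [0.6155, 0.3298, 0.0997]
tool_rot: [3.139, 0.004, -0.282]
wrist_force: [0.4, 0.8, -0.1]
width: 0.213
```

>>> {"api": "drive_tool", "payload": {
  "series": [
    {"tx": 0.0,"ty": 0.0,"tz": -30.0,"wx": 0.0,"wy": 0.0,"wz": 0.0,"grip": 0.05},
    {"tx": 8.0,"ty": 22.0,"tz": -60.0,"wx": 0.0,"wy": 0.0,"wz": -0.4,"grip": 0.05},
    {"tx": 19.0,"ty": 54.0,"tz": -80.0,"wx": 0.0,"wy": 0.0,"wz": -1.0,"grip": 0.05},
    {"tx": 32.0,"ty": 90.0,"tz": -80.0,"wx": 0.0,"wy": 0.0,"wz": -1.6,"grip": 0.05},
    {"tx": 46.0,"ty": 128.0,"tz": -80.0,"wx": 0.0,"wy": 0.0,"wz": -2.2,"grip": 0.05}
  ]
}}

```text
t: 11.75
tool_pos: [0.6254, 0.1939, 0.1824]
tool_rot: [-3.141, -0.001, -0.047]
wrist_force: [1.4, 0.4, -1.0]
width: 0.214
```

```bash
python3 -c "
from h import *
plan(.6343,.0183,.18,.048)
"
```

```text
t [ 17.1 175.    2.3] w [-0.01 -0.01 -0.9 ]
```

>>> {"api": "drive_tool", "payload": {
  "series": [
    {"tx": 4.0,"ty": 38.0,"tz": 0.0,"wx": 0.0,"wy": 0.0,"wz": -0.4,"grip": 0.05},
    {"tx": 8.0,"ty": 77.0,"tz": 0.0,"wx": 0.0,"wy": 0.0,"wz": -0.8,"grip": 0.05},
    {"tx": 12.0,"ty": 115.0,"tz": 0.0,"wx": 0.0,"wy": 0.0,"wz": -0.9,"grip": 0.05},
    {"tx": 15.0,"ty": 150.0,"tz": 0.0,"wx": 0.0,"wy": 0.0,"wz": -0.9,"grip": 0.05},
    {"tx": 17.0,"ty": 172.0,"tz": 0.0,"wx": 0.0,"wy": 0.0,"wz": -0.9,"grip": 0.05}
  ]
}}

```text
t: 12.17
tool_pos: [0.6332, 0.0187, 0.1808]
tool_rot: [3.142, 0.001, 0.041]
wrist_force: [1.1, -0.0, -1.5]
width: 0.217
```

>>> {"api": "drive_tool", "payload": {
  "series": [
    {"tx": 0.0,"ty": 0.0,"tz": 20.0,"wx": 0.0,"wy": 0.0,"wz": 0.0,"grip": 0.05},
    {"tx": 0.0,"ty": 0.0,"tz": 45.0,"wx": 0.0,"wy": 0.0,"wz": 0.0,"grip": 0.05},
    {"tx": 0.0,"ty": 0.0,"tz": 60.0,"wx": 0.0,"wy": 0.0,"wz": 0.0,"grip": 0.05},
    {"tx": 0.0,"ty": 0.0,"tz": 60.0,"wx": 0.0,"wy": 0.0,"wz": 0.0,"grip": 0.05},
    {"tx": 0.0,"ty": 0.0,"tz": 60.0,"wx": 0.0,"wy": 0.0,"wz": 0.0,"grip": 0.05}
  ]
}}

```text
t: 12.58
tool_pos: [0.6332, 0.022, 0.1207]
tool_rot: [-3.141, 0.002, 0.043]
wrist_force: [-0.9, 0.1, -0.2]
width: 0.214
```

```bash
python3 w.py w6.png; python3 -c "
from h import *
plan(.6343,.0183,.0355,.048)
X=np.load('w.npy'); s=state(); z=s['tool_pos'][2]
m=(X[...,2]>z+.02)&(X[...,2]<z+.04)&(abs(X[...,0]-.634)<.02)&(abs(X[...,1]-.02)<.1);P=X[m];print(len(P),cv2.minAreaRect(P[:,:2].astype(np.float32)*1000),P[:,1].max(), np.percentile(P[:,2],[5,50,95]))
"
```

```text
[0.6332 0.022  0.1207] [-3.141e+00  2.000e-03  4.300e-02] [[0.39, -0.11], [0.86, 0.17]]
t [ 0.3  3.7 86.3] w [-0.   -0.   -0.05]
13021 ((633.8816528320312, 40.62837600708008), (39.980499267578125, 102.06497955322266), 0.6576645970344543) 0.09169719072364176 [0.14318254 0.14700742 0.15671121]
```

View pics/w6.png

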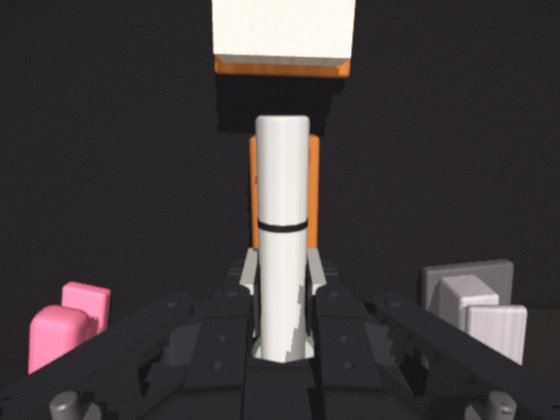

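>>> {"api": "drive_tool", "payload": {
  "series": [
    {"tx": 0.3,"ty": 3.5,"tz": 20.0,"wx": 0.0,"wy": 0.0,"wz": -0.05,"grip": 0.05},
    {"tx": 0.3,"ty": 3.5,"tz": 45.0,"wx": 0.0,"wy": 0.0,"wz": -0.05,"grip": 0.05},
    {"tx": 0.3,"ty": 3.5,"tz": 65.0,"wx": 0.0,"wy": 0.0,"wz": -0.05,"grip": 0.05},
    {"tx": 0.3,"ty": 3.5,"tz": 75.0,"wx": 0.0,"wy": 0.0,"wz": -0.05,"grip": 0.05},
    {"tx": 0.3,"ty": 3.5,"tz": 75.0,"wx": 0.0,"wy": 0.0,"wz": -0.05,"grip": 0.05}
  ]
}}

```text
t: 13.05
tool_pos: [0.6337, 0.0185, 0.0451]
tool_rot: [-3.141, 0.002, 0.048]
wrist_force: [0.2, -1.1, 0.2]
width: 0.214
```

```bash
python3 -c "
from h import *
plan(.6343,.0183,.0355,.048)"
```

```text
t [0.7 0.2 9.6] w [-0.    0.02  0.  ]
```

>>> {"api": "drive_tool", "payload": {
  "series": [
    {"tx": 0.5,"ty": 0.0,"tz": 4.0,"wx": 0.0,"wy": 0.0,"wz": 0.0,"grip": 0.05},
    {"tx": 0.5,"ty": 0.0,"tz": 7.0,"wx": 0.0,"wy": 0.0,"wz": 0.0,"grip": 0.05},
    {"tx": 0.5,"ty": 0.0,"tz": 9.0,"wx": 0.0,"wy": 0.0,"wz": 0.0,"grip": 0.05},
    {"tx": 0.5,"ty": 0.0,"tz": 9.0,"wx": 0.0,"wy": 0.0,"wz": 0.0,"grip": 0.05},
    {"tx": 0.5,"ty": 0.0,"tz": 9.0,"wx": 0.0,"wy": 0.0,"wz": 0.0,"grip": 0.05}
  ]
}}

```text
t: 13.47
tool_pos: [0.6349, 0.0183, 0.0377]
tool_rot: [3.142, -0.001, 0.048]
wrist_force: [0.0, 0.2, 0.2]
width: 0.212
```

>>> {"api": "drive_tool", "payload": {
  "series": [
    {"tx": -0.5,"ty": 0.0,"tz": 1.0,"wx": 0.0,"wy": 0.0,"wz": 0.0,"grip": 0.05},
    {"tx": -0.5,"ty": 0.0,"tz": 1.6,"wx": 0.0,"wy": 0.0,"wz": 0.0,"grip": 0.05},
    {"tx": -0.5,"ty": 0.0,"tz": 1.6,"wx": 0.0,"wy": 0.0,"wz": 0.0,"grip": 0.05}
  ]
}}

```text
t: 13.72
tool_pos: [0.6344, 0.0183, 0.0358]
tool_rot: [-3.142, -0.001, 0.048]
wrist_force: [1.4, 0.1, 1.3]
width: 0.215
```

>>> {"api": "drive_tool", "payload": {
  "series": [
    {"tx": 0.0,"ty": 0.0,"tz": 0.6,"wx": 0.0,"wy": 0.0,"wz": 0.0,"grip": 0.05},
    {"tx": 0.0,"ty": 0.0,"tz": 0.6,"wx": 0.0,"wy": 0.0,"wz": 0.0,"grip": 0.05}
  ]
}}

```text
t: 13.88
tool_pos: [0.6347, 0.0183, 0.0355]
tool_rot: [-3.142, -0.001, 0.048]
wrist_force: [1.6, 0.5, 3.3]
width: 0.211
```

>>> {"api": "drive_tool", "payload": {
  "series": [
    {"tx": 0.0,"ty": 0.0,"tz": 0.0,"wx": 0.0,"wy": 0.0,"wz": 0.0,"grip": 0.3},
    {"tx": 0.0,"ty": 0.0,"tz": 0.0,"wx": 0.0,"wy": 0.0,"wz": 0.0,"grip": 0.5},
    {"tx": 0.0,"ty": 0.0,"tz": 0.0,"wx": 0.0,"wy": 0.0,"wz": 0.0,"grip": 0.7},
    {"tx": 0.0,"ty": 0.0,"tz": 0.0,"wx": 0.0,"wy": 0.0,"wz": 0.0,"grip": 0.7},
    {"tx": 0.0,"ty": 0.0,"tz": 0.0,"wx": 0.0,"wy": 0.0,"wz": 0.0,"grip": 0.7}
  ]
}}

```text
t: 14.3
tool_pos: [0.6341, 0.0183, 0.0348]
tool_rot: [-3.141, 0.0, 0.048]
wrist_force: [0.2, -0.3, -0.1]
width: 0.701
```

>>> {"api": "drive_tool", "payload": {
  "series": [
    {"tx": 0.0,"ty": 0.0,"tz": -10.0,"wx": 0.0,"wy": 0.0,"wz": 0.0,"grip": 0.7},
    {"tx": 0.0,"ty": 0.0,"tz": -40.0,"wx": 0.0,"wy": 0.0,"wz": 0.0,"grip": 0.8},
    {"tx": 0.0,"ty": 0.0,"tz": -80.0,"wx": 0.0,"wy": 0.0,"wz": 0.0,"grip": 1.0},
    {"tx": 0.0,"ty": 0.0,"tz": -120.0,"wx": 0.0,"wy": 0.0,"wz": 0.0,"grip": 1.0},
    {"tx": 0.0,"ty": 0.0,"tz": -160.0,"wx": 0.0,"wy": 0.0,"wz": 0.0,"grip": 1.0}
  ]
}}

```text
t: 14.72
tool_pos: [0.6337, 0.0183, 0.1976]
tool_rot: [-3.142, -0.0, 0.048]
wrist_force: [0.9, -0.2, -0.1]
width: 0.997
```

```bash
python3 w.py w7.png; python3 -c "
from h import *
X=np.load('w.npy')
for lo,hi in ((.024,.034),(.056,.07)):
  m=(X[...,2]>lo)&(X[...,2]<hi)&(abs(X[...,0]-.634)<.05)&(abs(X[...,1]-.02)<.09);P=X[m];print(len(P),cv2.minAreaRect(P[:,:2].astype(np.float32)*1000),np.percentile(P[:,2],[50,95]))
plan(.434,.3205,.2,.048)
"
```

```text
[0.6337 0.0183 0.1976] [-3.142 -0.     0.048] [[0.33, -0.22], [0.93, 0.19]]
3080 ((634.1317749023438, 18.547279357910156), (50.108245849609375, 118.21431732177734), 2.8527016639709473) [0.02874348 0.0299919 ]
3167 ((634.0617065429688, 18.68709945678711), (18.586898803710938, 139.31370544433594), 3.031339645385742) [0.06146965 0.06319359]
t [-187.2 -311.7    4.3] w [ 0.01 -0.1   0.  ]
```

View pics/w7.png

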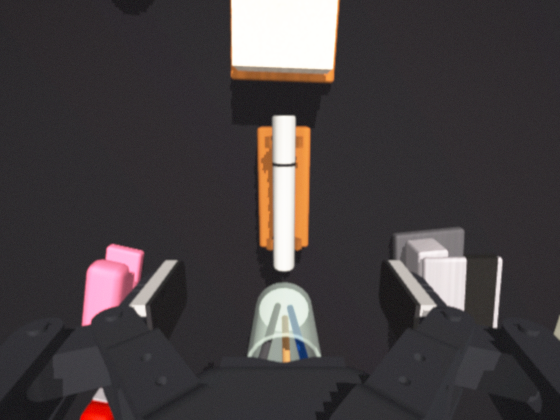

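>>> {"api": "drive_tool", "payload": {
  "series": [
    {"tx": -18.0,"ty": -31.0,"tz": -5.0,"wx": 0.0,"wy": 0.0,"wz": -0.9,"grip": 1.0},
    {"tx": -37.0,"ty": -62.0,"tz": -5.0,"wx": 0.0,"wy": 0.0,"wz": -1.9,"grip": 1.0},
    {"tx": -56.0,"ty": -93.0,"tz": -5.0,"wx": 0.0,"wy": 0.0,"wz": -2.9,"grip": 1.0},
    {"tx": -75.0,"ty": -125.0,"tz": -5.0,"wx": 0.0,"wy": 0.0,"wz": -3.9,"grip": 1.0},
    {"tx": -94.0,"ty": -157.0,"tz": -5.0,"wx": 0.0,"wy": 0.0,"wz": -4.9,"grip": 1.0}
  ]
}}

```text
t: 15.18
tool_pos: [0.5315, 0.1716, 0.2007]
tool_rot: [3.141, -0.001, 0.566]
wrist_force: [-0.8, 0.8, -0.4]
width: 0.999
```

```bash
python3 -c "
from h import *
plan(.434,.3205,.2,np.radians(60))
"
```

```text
t [  -2.5 -177.9    0.7] w [ 0.   -0.01 -4.6 ]
```

>>> {"api": "drive_tool", "payload": {
  "series": [
    {"tx": 0.0,"ty": -36.0,"tz": 0.0,"wx": 0.0,"wy": 0.0,"wz": -1.0,"grip": 1.0},
    {"tx": -1.0,"ty": -72.0,"tz": 0.0,"wx": 0.0,"wy": 0.0,"wz": -2.0,"grip": 1.0},
    {"tx": -2.0,"ty": -110.0,"tz": 0.0,"wx": 0.0,"wy": 0.0,"wz": -3.0,"grip": 1.0},
    {"tx": -2.0,"ty": -148.0,"tz": 0.0,"wx": 0.0,"wy": 0.0,"wz": -4.0,"grip": 1.0},
    {"tx": -2.0,"ty": -176.0,"tz": 0.0,"wx": 0.0,"wy": 0.0,"wz": -4.6,"grip": 1.0}
  ]
}}

```text
t: 15.6
tool_pos: [0.4355, 0.3205, 0.2009]
tool_rot: [3.142, -0.001, 1.05]
wrist_force: [0.4, 0.2, -0.4]
width: 0.999
```

>>> {"api": "drive_tool", "payload": {
  "series": [
    {"tx": 0.0,"ty": 0.0,"tz": 5.0,"wx": 0.0,"wy": 0.0,"wz": 0.0,"grip": 1.0},
    {"tx": 0.0,"ty": 0.0,"tz": 5.0,"wx": 0.0,"wy": 0.0,"wz": 0.0,"grip": 1.0}
  ]
}}

```text
t: 15.77
tool_pos: [0.4364, 0.3194, 0.195]
tool_rot: [-3.142, 0.0, 1.045]
wrist_force: [-0.2, -1.3, -0.4]
width: 0.999
```

```bash
python3 w.py w8.png; python3 -c "
from h import *
X=np.load('w.npy')
for lo,hi in ((.01,.036),(.0405,.06)):
  m=(X[...,2]>lo)&(X[...,2]<hi)&(abs(X[...,0]-.434)<.04)&(abs(X[...,1]-.32)<.045);P=X[m];print(len(P),cv2.minEnclosingCircle(P[:,:2].astype(np.float32)*1000),P[:,:2].min(0),P[:,:2].max(0))
plan(.434,.3205,.01,np.radians(60))
"
```

```text
[0.4364 0.3194 0.195 ] [-3.142  0.     1.045] [[0.2, -0.01], [0.71, 0.59]]
508 ((432.61474609375, 323.6570739746094), 24.884742736816406) [0.40777599 0.29940187] [0.45716739 0.34820867]
1165 ((432.5365905761719, 323.6811828613281), 19.012453079223633) [0.4141319  0.30479013] [0.45101126 0.34262783]
t [  0.2  -3.7 185.1] w [ 0.    0.   -0.04]
```

View pics/w8.png

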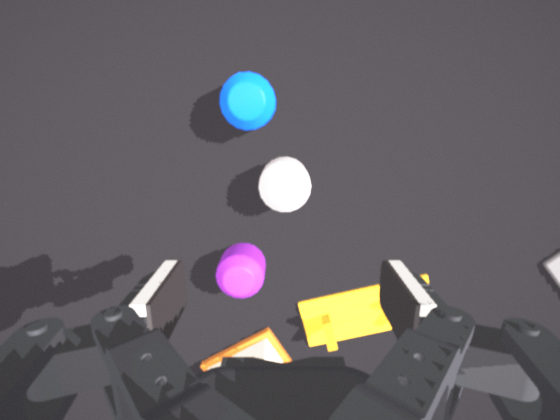

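>>> {"api": "drive_tool", "payload": {
  "series": [
    {"tx": 2.0,"ty": -5.5,"tz": 30.0,"wx": 0.0,"wy": 0.0,"wz": 0.0,"grip": 1.0},
    {"tx": 2.0,"ty": -5.5,"tz": 65.0,"wx": 0.0,"wy": 0.0,"wz": 0.0,"grip": 1.0},
    {"tx": 2.0,"ty": -5.5,"tz": 100.0,"wx": 0.0,"wy": 0.0,"wz": 0.0,"grip": 1.0},
    {"tx": 2.0,"ty": -5.5,"tz": 118.0,"wx": 0.0,"wy": 0.0,"wz": 0.0,"grip": 1.0},
    {"tx": 2.0,"ty": -5.5,"tz": 118.0,"wx": 0.0,"wy": 0.0,"wz": 0.0,"grip": 1.0}
  ]
}}

```text
t: 16.23
tool_pos: [0.4327, 0.3209, 0.0733]
tool_rot: [-3.139, 0.005, 1.04]
wrist_force: [-0.0, 0.1, -0.2]
width: 0.998
```

```bash
python3 -c "
from h import *
plan(.4326,.3237,.006,np.radians(60))
"
```

```text
t [ 2.7 -1.2 67.3] w [-0.03  0.05 -0.07]
```

>>> {"api": "drive_tool", "payload": {
  "series": [
    {"tx": 1.5,"ty": -0.5,"tz": 20.0,"wx": 0.0,"wy": 0.0,"wz": 0.0,"grip": 1.0},
    {"tx": 1.5,"ty": -0.5,"tz": 40.0,"wx": 0.0,"wy": 0.0,"wz": 0.0,"grip": 1.0},
    {"tx": 1.5,"ty": -0.5,"tz": 56.0,"wx": 0.0,"wy": 0.0,"wz": 0.0,"grip": 1.0},
    {"tx": 1.5,"ty": -0.5,"tz": 60.0,"wx": 0.0,"wy": 0.0,"wz": 0.0,"grip": 1.0},
    {"tx": 1.5,"ty": -0.5,"tz": 60.0,"wx": 0.0,"wy": 0.0,"wz": 0.0,"grip": 1.0}
  ]
}}

```text
t: 16.65
tool_pos: [0.4345, 0.324, 0.0174]
tool_rot: [-3.141, 0.0, 1.042]
wrist_force: [0.8, 1.1, 0.2]
width: 0.996
```

```bash
python3 -c "
from h import *
plan(.4326,.3237,.006,np.radians(60))
"
```

```text
t [-1.3 -1.5 11.4] w [-0.    0.   -0.05]
```

>>> {"api": "drive_tool", "payload": {
  "series": [
    {"tx": -1.3,"ty": -1.5,"tz": 7.0,"wx": 0.0,"wy": 0.0,"wz": 0.0,"grip": 1.0},
    {"tx": -1.3,"ty": -1.5,"tz": 11.0,"wx": 0.0,"wy": 0.0,"wz": 0.0,"grip": 1.0},
    {"tx": -1.3,"ty": -1.5,"tz": 11.0,"wx": 0.0,"wy": 0.0,"wz": 0.0,"grip": 0.7},
    {"tx": -1.3,"ty": -1.5,"tz": 11.0,"wx": 0.0,"wy": 0.0,"wz": 0.0,"grip": 0.3},
    {"tx": -1.3,"ty": -1.5,"tz": 11.0,"wx": 0.0,"wy": 0.0,"wz": 0.0,"grip": 0.3}
  ]
}}

```text
t: 17.07
tool_pos: [0.4322, 0.3243, 0.0064]
tool_rot: [3.141, -0.001, 1.043]
wrist_force: [0.1, -0.0, -0.2]
width: 0.606
```

>>> {"api": "drive_tool", "payload": {
  "series": [
    {"tx": 0.0,"ty": 0.0,"tz": 0.0,"wx": 0.0,"wy": 0.0,"wz": 0.0,"grip": 0.3},
    {"tx": 0.0,"ty": 0.0,"tz": 0.0,"wx": 0.0,"wy": 0.0,"wz": 0.0,"grip": 0.3},
    {"tx": 0.0,"ty": 0.0,"tz": 0.0,"wx": 0.0,"wy": 0.0,"wz": 0.0,"grip": 0.3},
    {"tx": 0.0,"ty": 0.0,"tz": 0.0,"wx": 0.0,"wy": 0.0,"wz": 0.0,"grip": 0.3}
  ]
}}

```text
t: 17.4
tool_pos: [0.4322, 0.3244, 0.0067]
tool_rot: [3.141, -0.001, 1.043]
wrist_force: [-2.1, -1.7, 6.7]
width: 0.56
```

>>> {"api": "drive_tool", "payload": {
  "series": [
    {"tx": 0.0,"ty": 0.0,"tz": -15.0,"wx": 0.0,"wy": 0.0,"wz": 0.0,"grip": 0.3},
    {"tx": 0.0,"ty": 0.0,"tz": -45.0,"wx": 0.0,"wy": 0.0,"wz": 0.0,"grip": 0.3},
    {"tx": 0.0,"ty": 0.0,"tz": -80.0,"wx": 0.0,"wy": 0.0,"wz": 0.0,"grip": 0.3},
    {"tx": 0.0,"ty": 0.0,"tz": -110.0,"wx": 0.0,"wy": 0.0,"wz": 0.0,"grip": 0.3},
    {"tx": 0.0,"ty": 0.0,"tz": -120.0,"wx": 0.0,"wy": 0.0,"wz": 0.0,"grip": 0.3}
  ]
}}

```text
t: 17.82
tool_pos: [0.4332, 0.3249, 0.1306]
tool_rot: [3.139, -0.005, 1.043]
wrist_force: [0.3, 0.3, -1.6]
width: 0.559
```

```bash
python3 -c "
from h import *
plan(.6277,.1683,.12,np.radians(60)); print(state()['width'])
"
```

```text
t [-37.4 246.9  11.1] w [ 0.03 -0.05 -0.04]
0.5592815450635638
```

>>> {"api": "drive_tool", "payload": {
  "series": [
    {"tx": -5.0,"ty": 33.0,"tz": 0.0,"wx": 0.0,"wy": 0.0,"wz": 0.0,"grip": 0.3},
    {"tx": -11.0,"ty": 72.0,"tz": 0.0,"wx": 0.0,"wy": 0.0,"wz": 0.0,"grip": 0.3},
    {"tx": -17.0,"ty": 110.0,"tz": 0.0,"wx": 0.0,"wy": 0.0,"wz": 0.0,"grip": 0.3},
    {"tx": -23.0,"ty": 150.0,"tz": 0.0,"wx": 0.0,"wy": 0.0,"wz": 0.0,"grip": 0.3},
    {"tx": -29.0,"ty": 190.0,"tz": 0.0,"wx": 0.0,"wy": 0.0,"wz": 0.0,"grip": 0.3}
  ]
}}

```text
t: 18.23
tool_pos: [0.5824, 0.202, 0.1251]
tool_rot: [-3.141, 0.0, 1.043]
wrist_force: [1.3, 1.5, -3.2]
width: 0.557
```

>>> {"api": "drive_tool", "payload": {
  "series": [
    {"tx": -4.0,"ty": 30.0,"tz": 0.0,"wx": 0.0,"wy": 0.0,"wz": 0.0,"grip": 0.3},
    {"tx": -8.0,"ty": 52.0,"tz": 0.0,"wx": 0.0,"wy": 0.0,"wz": 0.0,"grip": 0.3},
    {"tx": -8.0,"ty": 56.0,"tz": 0.0,"wx": 0.0,"wy": 0.0,"wz": 0.0,"grip": 0.3},
    {"tx": -8.0,"ty": 56.0,"tz": 0.0,"wx": 0.0,"wy": 0.0,"wz": 0.0,"grip": 0.3},
    {"tx": -8.0,"ty": 56.0,"tz": 0.0,"wx": 0.0,"wy": 0.0,"wz": 0.0,"grip": 0.3}
  ]
}}

```text
t: 18.65
tool_pos: [0.6253, 0.1685, 0.125]
tool_rot: [-3.14, 0.001, 1.043]
wrist_force: [-0.5, -0.4, -3.5]
width: 0.559
```

```bash
python3 w.py w9.png; python3 -c "
from h import *
X=np.load('w.npy'); T=T_tool(); z=T[2,3]
plan(.6277,.1683,.052,T_tool() is None or np.radians(60))
L=(X-T[:3,3])@T[:3,:3]
m=(X[...,2]>z+.03)&(X[...,2]<z+.045)&(np.hypot(L[...,0],L[...,1])<.03);P=L[m]*1000;print(len(P),len(P) and (cv2.minEnclosingCircle(P[:,:2].astype(np.float32)),np.percentile(P[:,2],[1,50,99])))
"
```

```text
[0.6253 0.1685 0.125 ] [-3.140e+00  1.000e-03  1.043e+00] [[0.42, -0.1], [0.86, 0.39]]
t [ 0.8  2.6 73.4] w [-0.01  0.   -0.04]
9553 (((-0.15176105499267578, -4.882826805114746), 28.669797897338867), array([-40.91861697, -35.93402447, -30.14233538]))
```

```bash
python3 -c "
from h import *
X=np.load('w.npy'); T=T_tool(); 
L=((X-T[:3,3])@T[:3,:3])*1000
for lo in (36,38):
  m=(-L[...,2]>lo)&(-L[...,2]<43)&(abs(L[...,0])<22)&(abs(L[...,1])<40);P=L[m];print(len(P),cv2.minEnclosingCircle(P[:,:2].astype(np.float32)),np.percentile(P[:,:2],[1,99],axis=0).round(1).tolist(),np.percentile(-P[:,2],[50,99]))
"
```

```text
3685 ((-0.19849896430969238, -0.026825904846191406), 17.035655975341797) [[-14.7, -13.4], [13.7, 15.1]] [36.72268151 38.38651685]
120 ((-1.9271619319915771, -1.1312999725341797), 9.190736770629883) [[-7.5, -8.5], [6.8, 6.5]] [38.24477306 38.92313974]
```

>>> {"api": "drive_tool", "payload": {
  "series": [
    {"tx": 0.8,"ty": 2.6,"tz": 20.0,"wx": 0.0,"wy": 0.0,"wz": 0.0,"grip": 0.3},
    {"tx": 0.8,"ty": 2.6,"tz": 42.0,"wx": 0.0,"wy": 0.0,"wz": 0.0,"grip": 0.3},
    {"tx": 0.8,"ty": 2.6,"tz": 58.0,"wx": 0.0,"wy": 0.0,"wz": 0.0,"grip": 0.3},
    {"tx": 0.8,"ty": 2.6,"tz": 66.0,"wx": 0.0,"wy": 0.0,"wz": 0.0,"grip": 0.3},
    {"tx": 0.8,"ty": 2.6,"tz": 66.0,"wx": 0.0,"wy": 0.0,"wz": 0.0,"grip": 0.3}
  ]
}}

```text
t: 19.12
tool_pos: [0.6271, 0.1684, 0.0582]
tool_rot: [-3.139, 0.002, 1.044]
wrist_force: [-0.1, 0.1, -3.9]
width: 0.561
```

>>> {"api": "drive_tool", "payload": {
  "series": [
    {"tx": 0.0,"ty": 0.0,"tz": 2.0,"wx": 0.0,"wy": 0.0,"wz": 0.0,"grip": 0.3},
    {"tx": 0.0,"ty": 0.0,"tz": 4.0,"wx": 0.0,"wy": 0.0,"wz": 0.0,"grip": 0.3},
    {"tx": 0.0,"ty": 0.0,"tz": 4.0,"wx": 0.0,"wy": 0.0,"wz": 0.0,"grip": 0.3},
    {"tx": 0.0,"ty": 0.0,"tz": 4.0,"wx": 0.0,"wy": 0.0,"wz": 0.0,"grip": 0.3}
  ]
}}

```text
t: 19.45
tool_pos: [0.6288, 0.1678, 0.0567]
tool_rot: [3.141, -0.001, 1.043]
wrist_force: [0.3, 0.0, -3.3]
width: 0.559
```

```bash
python3 -c "
from h import *
plan(.6277,.1683,.0515,np.radians(59.8))"
```

```text
t [-0.1 -1.2  5.2] w [ 0.01 -0.01 -0.01]
```

>>> {"api": "drive_tool", "payload": {
  "series": [
    {"tx": 0.0,"ty": -1.0,"tz": 2.0,"wx": 0.0,"wy": 0.0,"wz": 0.0,"grip": 0.3},
    {"tx": 0.0,"ty": -1.0,"tz": 3.5,"wx": 0.0,"wy": 0.0,"wz": 0.0,"grip": 0.3},
    {"tx": 0.0,"ty": -1.0,"tz": 4.5,"wx": 0.0,"wy": 0.0,"wz": 0.0,"grip": 0.3},
    {"tx": 0.0,"ty": -1.0,"tz": 4.5,"wx": 0.0,"wy": 0.0,"wz": 0.0,"grip": 0.3}
  ]
}}

```text
t: 19.78
tool_pos: [0.6277, 0.1682, 0.0518]
tool_rot: [3.142, -0.0, 1.043]
wrist_force: [-3.0, -0.7, 2.4]
width: 0.56
```

>>> {"api": "drive_tool", "payload": {
  "series": [
    {"tx": 0.0,"ty": 0.0,"tz": 0.7,"wx": 0.0,"wy": 0.0,"wz": 0.0,"grip": 0.3},
    {"tx": 0.0,"ty": 0.0,"tz": 0.7,"wx": 0.0,"wy": 0.0,"wz": 0.0,"grip": 0.3}
  ]
}}

```text
t: 19.95
tool_pos: [0.6277, 0.1682, 0.0517]
tool_rot: [3.141, -0.0, 1.043]
wrist_force: [-6.1, -0.9, 10.4]
width: 0.556
```

>>> {"api": "drive_tool", "payload": {
  "series": [
    {"tx": 0.0,"ty": 0.0,"tz": -0.7,"wx": 0.0,"wy": 0.0,"wz": 0.0,"grip": 0.6},
    {"tx": 0.0,"ty": 0.0,"tz": -0.7,"wx": 0.0,"wy": 0.0,"wz": 0.0,"grip": 0.8},
    {"tx": 0.0,"ty": 0.0,"tz": -0.7,"wx": 0.0,"wy": 0.0,"wz": 0.0,"grip": 0.9},
    {"tx": 0.0,"ty": 0.0,"tz": -0.7,"wx": 0.0,"wy": 0.0,"wz": 0.0,"grip": 0.9},
    {"tx": 0.0,"ty": 0.0,"tz": -0.7,"wx": 0.0,"wy": 0.0,"wz": 0.0,"grip": 0.9}
  ]
}}

```text
t: 20.37
tool_pos: [0.6277, 0.1682, 0.0513]
tool_rot: [-3.141, -0.0, 1.043]
wrist_force: [0.2, 0.4, -0.4]
width: 0.905
```

>>> {"api": "drive_tool", "payload": {
  "series": [
    {"tx": 0.0,"ty": 0.0,"tz": -15.0,"wx": 0.0,"wy": 0.0,"wz": 0.0,"grip": 0.9},
    {"tx": 0.0,"ty": 0.0,"tz": -50.0,"wx": 0.0,"wy": 0.0,"wz": 0.0,"grip": 1.0},
    {"tx": 0.0,"ty": 0.0,"tz": -90.0,"wx": 0.0,"wy": 0.0,"wz": 0.0,"grip": 1.0},
    {"tx": 0.0,"ty": 0.0,"tz": -130.0,"wx": 0.0,"wy": 0.0,"wz": 0.0,"grip": 1.0},
    {"tx": 0.0,"ty": 0.0,"tz": -160.0,"wx": 0.0,"wy": 0.0,"wz": 0.0,"grip": 1.0}
  ]
}}

```text
t: 20.78
tool_pos: [0.6279, 0.1682, 0.215]
tool_rot: [3.14, -0.002, 1.043]
wrist_force: [0.6, 0.2, 0.7]
width: 1.001
```

```bash
python3 w.py w10.png; python3 -c "
from h import *
X=np.load('w.npy')
m=(X[...,2]>.055)&(X[...,2]<.11)&(abs(X[...,0]-.628)<.05)&(abs(X[...,1]-.168)<.05);P=X[m];print(len(P),cv2.minEnclosingCircle(P[:,:2].astype(np.float32)*1000),P.min(0),P.max(0))
m=(X[...,2]>.035)&(X[...,2]<.05)&(abs(X[...,0]-.628)<.06)&(abs(X[...,1]-.168)<.06);P=X[m];print(len(P),cv2.minAreaRect(P[:,:2].astype(np.float32)*1000))
plan(.421,-.320,.215,np.radians(-11))
"
```

```text
[0.6279 0.1682 0.215 ] [ 3.140e+00 -2.000e-03  1.043e+00] [[0.38, -0.18], [0.92, 0.46]]
2535 ((628.2572631835938, 168.0522918701172), 24.99918556213379) [0.60360057 0.143429   0.05507673] [0.65284772 0.19255435 0.09143014]
4637 ((626.7655639648438, 169.39779663085938), (84.30860900878906, 84.21925354003906), 0.789993941783905)
t [-526.9   66.     3.2] w [ 0.03 -0.09 11.79]
```

View pics/w10.png

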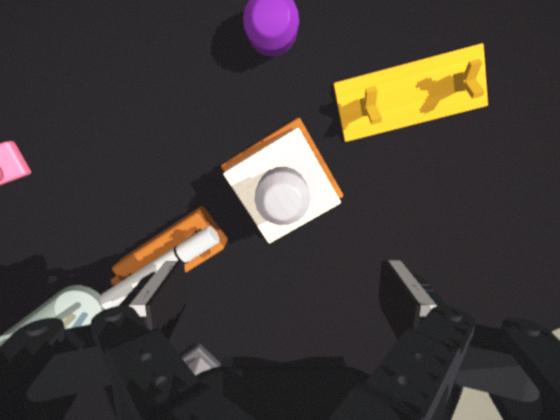

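>>> {"api": "drive_tool", "payload": {
  "series": [
    {"tx": -38.0,"ty": 5.0,"tz": 0.0,"wx": 0.0,"wy": 0.0,"wz": 0.9,"grip": 1.0},
    {"tx": -77.0,"ty": 10.0,"tz": 0.0,"wx": 0.0,"wy": 0.0,"wz": 1.8,"grip": 1.0},
    {"tx": -116.0,"ty": 15.0,"tz": 0.0,"wx": 0.0,"wy": 0.0,"wz": 2.7,"grip": 1.0},
    {"tx": -155.0,"ty": 20.0,"tz": 0.0,"wx": 0.0,"wy": 0.0,"wz": 3.6,"grip": 1.0},
    {"tx": -195.0,"ty": 25.0,"tz": 0.0,"wx": 0.0,"wy": 0.0,"wz": 4.5,"grip": 1.0}
  ]
}}

```text
t: 21.25
tool_pos: [0.55, -0.0141, 0.2113]
tool_rot: [3.142, -0.0, 0.567]
wrist_force: [0.6, -0.4, 0.3]
width: 0.997
```

```bash
python3 -c "
from h import *
plan(.421,-.320,.215,np.radians(-11))
"
```

```text
t [-273.2  188.6   -3.8] w [-0.   -0.    7.25]
```

>>> {"api": "drive_tool", "payload": {
  "series": [
    {"tx": -32.0,"ty": 22.0,"tz": 0.0,"wx": 0.0,"wy": 0.0,"wz": 0.9,"grip": 1.0},
    {"tx": -64.0,"ty": 44.0,"tz": 0.0,"wx": 0.0,"wy": 0.0,"wz": 1.8,"grip": 1.0},
    {"tx": -97.0,"ty": 67.0,"tz": 0.0,"wx": 0.0,"wy": 0.0,"wz": 2.7,"grip": 1.0},
    {"tx": -129.0,"ty": 90.0,"tz": 0.0,"wx": 0.0,"wy": 0.0,"wz": 3.6,"grip": 1.0},
    {"tx": -162.0,"ty": 113.0,"tz": 0.0,"wx": 0.0,"wy": 0.0,"wz": 4.5,"grip": 1.0}
  ]
}}

```text
t: 21.67
tool_pos: [0.4749, -0.197, 0.2115]
tool_rot: [3.141, -0.0, 0.096]
wrist_force: [0.4, 0.3, 1.0]
width: 0.999
```

```bash
python3 -c "
from h import *
plan(.421,-.320,.215,np.radians(-11))
"
```

```text
t [-65.4 117.3  -3.5] w [ 0.   -0.    2.75]
```

>>> {"api": "drive_tool", "payload": {
  "series": [
    {"tx": -18.0,"ty": 32.0,"tz": 0.0,"wx": 0.0,"wy": 0.0,"wz": 0.9,"grip": 1.0},
    {"tx": -36.0,"ty": 65.0,"tz": 0.0,"wx": 0.0,"wy": 0.0,"wz": 1.8,"grip": 1.0},
    {"tx": -54.0,"ty": 98.0,"tz": 0.0,"wx": 0.0,"wy": 0.0,"wz": 2.7,"grip": 1.0},
    {"tx": -65.0,"ty": 116.0,"tz": 0.0,"wx": 0.0,"wy": 0.0,"wz": 2.7,"grip": 1.0},
    {"tx": -65.0,"ty": 116.0,"tz": 0.0,"wx": 0.0,"wy": 0.0,"wz": 2.7,"grip": 1.0}
  ]
}}

```text
t: 22.08
tool_pos: [0.421, -0.3209, 0.211]
tool_rot: [3.141, 0.001, -0.187]
wrist_force: [0.7, 0.9, 0.0]
width: 0.995
```

```bash
python3 w.py w11.png; python3 -c "
from h import *
X=np.load('w.npy')
a=(abs(X[...,0]-.421)<.05)&(abs(X[...,1]+.32)<.085)
for lo,hi in ((.035,.06),(.004,.026),(.004,.06)):
  m=(X[...,2]>lo)&(X[...,2]<hi)&a;P=X[m];print(len(P),cv2.minAreaRect(P[:,:2].astype(np.float32)*1000),np.percentile(P[:,2],[5,50,95]).round(3))
plan(.421,-.320,.022,np.radians(-11))
"
```

```text
[ 0.421  -0.3209  0.211 ] [ 3.141e+00  1.000e-03 -1.870e-01] [[0.09, -0.57], [0.71, -0.12]]
5441 ((419.78033447265625, -319.5356750488281), (142.7633514404297, 36.00806427001953), 78.76419830322266) [0.047 0.052 0.054]
92 ((433.66534423828125, -250.33444213867188), (6.774094581604004, 37.78400421142578), 77.83924102783203) [0.008 0.009 0.012]
5537 ((420.70465087890625, -318.6137390136719), (144.93026733398438, 37.695884704589844), 79.29149627685547) [0.047 0.052 0.054]
t [ -0.7   1.1 189.1] w [-0.    0.    0.06]
```

View pics/w11.png

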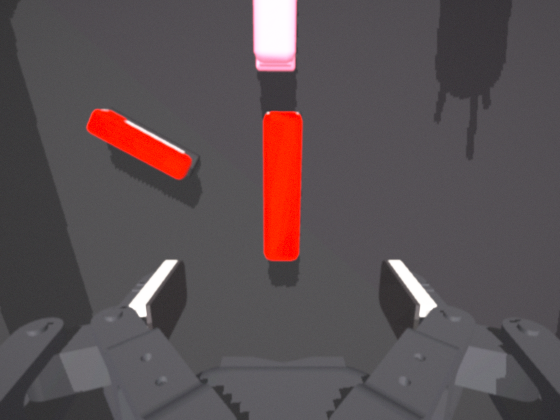

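>>> {"api": "drive_tool", "payload": {
  "series": [
    {"tx": -0.7,"ty": -1.0,"tz": 30.0,"wx": 0.0,"wy": 0.0,"wz": 0.08,"grip": 1.0},
    {"tx": -0.7,"ty": -1.0,"tz": 65.0,"wx": 0.0,"wy": 0.0,"wz": 0.08,"grip": 1.0},
    {"tx": -0.7,"ty": -1.0,"tz": 100.0,"wx": 0.0,"wy": 0.0,"wz": 0.08,"grip": 1.0},
    {"tx": -0.7,"ty": -1.0,"tz": 125.0,"wx": 0.0,"wy": 0.0,"wz": 0.08,"grip": 1.0},
    {"tx": -0.7,"ty": -1.0,"tz": 125.0,"wx": 0.0,"wy": 0.0,"wz": 0.08,"grip": 1.0}
  ]
}}

```text
t: 22.55
tool_pos: [0.421, -0.3137, 0.0817]
tool_rot: [-3.137, 0.006, -0.19]
wrist_force: [-0.5, 1.3, -0.3]
width: 1.003
```

```bash
python3 -c "
from h import *
plan(.4203,-.3199,.022,np.radians(-11.2))
"
```

```text
t [ 0.8  6.5 59.6] w [-0.04  0.06  0.06]
```

>>> {"api": "drive_tool", "payload": {
  "series": [
    {"tx": 0.0,"ty": 1.0,"tz": 15.0,"wx": 0.0,"wy": 0.0,"wz": 0.0,"grip": 1.0},
    {"tx": 0.0,"ty": 1.0,"tz": 30.0,"wx": 0.0,"wy": 0.0,"wz": 0.0,"grip": 1.0},
    {"tx": 0.0,"ty": 1.0,"tz": 40.0,"wx": 0.0,"wy": 0.0,"wz": 0.0,"grip": 1.0},
    {"tx": 0.0,"ty": 1.0,"tz": 43.0,"wx": 0.0,"wy": 0.0,"wz": 0.0,"grip": 1.0},
    {"tx": 0.0,"ty": 1.0,"tz": 43.0,"wx": 0.0,"wy": 0.0,"wz": 0.0,"grip": 1.0}
  ]
}}

```text
t: 22.97
tool_pos: [0.4224, -0.3171, 0.0437]
tool_rot: [-3.141, 0.0, -0.19]
wrist_force: [0.3, -0.1, -0.1]
width: 1.004
```

```bash
python3 -c "
from h import *
plan(.4203,-.3199,.022,np.radians(-11.2))
"
```

```text
t [-1.6  3.2 21.7] w [-0.    0.    0.05]
```

>>> {"api": "drive_tool", "payload": {
  "series": [
    {"tx": -1.5,"ty": 2.5,"tz": 10.0,"wx": 0.0,"wy": 0.0,"wz": 0.05,"grip": 1.0},
    {"tx": -1.5,"ty": 2.5,"tz": 18.0,"wx": 0.0,"wy": 0.0,"wz": 0.05,"grip": 1.0},
    {"tx": -1.5,"ty": 2.5,"tz": 20.0,"wx": 0.0,"wy": 0.0,"wz": 0.05,"grip": 1.0},
    {"tx": -1.5,"ty": 2.5,"tz": 20.0,"wx": 0.0,"wy": 0.0,"wz": 0.05,"grip": 0.7},
    {"tx": -1.5,"ty": 2.5,"tz": 20.0,"wx": 0.0,"wy": 0.0,"wz": 0.05,"grip": 0.6}
  ]
}}

```text
t: 23.38
tool_pos: [0.4202, -0.3195, 0.0234]
tool_rot: [-3.141, 0.0, -0.196]
wrist_force: [-0.0, 0.2, -0.1]
width: 0.747
```

>>> {"api": "drive_tool", "payload": {
  "series": [
    {"tx": 0.0,"ty": 0.0,"tz": 0.0,"wx": 0.0,"wy": 0.0,"wz": 0.0,"grip": 0.2},
    {"tx": 0.0,"ty": 0.0,"tz": 0.0,"wx": 0.0,"wy": 0.0,"wz": 0.0,"grip": 0.2},
    {"tx": 0.0,"ty": 0.0,"tz": 0.0,"wx": 0.0,"wy": 0.0,"wz": 0.0,"grip": 0.2},
    {"tx": 0.0,"ty": 0.0,"tz": 0.0,"wx": 0.0,"wy": 0.0,"wz": 0.0,"grip": 0.2},
    {"tx": 0.0,"ty": 0.0,"tz": 0.0,"wx": 0.0,"wy": 0.0,"wz": 0.0,"grip": 0.2}
  ]
}}

```text
t: 23.8
tool_pos: [0.4205, -0.3197, 0.0239]
tool_rot: [3.141, -0.001, -0.196]
wrist_force: [0.8, 0.8, 5.7]
width: 0.412
```

>>> {"api": "drive_tool", "payload": {
  "series": [
    {"tx": 0.0,"ty": 0.0,"tz": 0.0,"wx": 0.0,"wy": 0.0,"wz": 0.0,"grip": 0.2},
    {"tx": 0.0,"ty": 0.0,"tz": 0.0,"wx": 0.0,"wy": 0.0,"wz": 0.0,"grip": 0.2}
  ]
}}

```text
t: 23.97
tool_pos: [0.4205, -0.3197, 0.0239]
tool_rot: [3.141, -0.001, -0.196]
wrist_force: [0.4, 1.4, 6.6]
width: 0.409
```

>>> {"api": "drive_tool", "payload": {
  "series": [
    {"tx": 0.0,"ty": 0.0,"tz": -15.0,"wx": 0.0,"wy": 0.0,"wz": 0.0,"grip": 0.2},
    {"tx": 0.0,"ty": 0.0,"tz": -45.0,"wx": 0.0,"wy": 0.0,"wz": 0.0,"grip": 0.2},
    {"tx": 0.0,"ty": 0.0,"tz": -80.0,"wx": 0.0,"wy": 0.0,"wz": 0.0,"grip": 0.2},
    {"tx": 0.0,"ty": 0.0,"tz": -110.0,"wx": 0.0,"wy": 0.0,"wz": 0.0,"grip": 0.2},
    {"tx": 0.0,"ty": 0.0,"tz": -126.0,"wx": 0.0,"wy": 0.0,"wz": 0.0,"grip": 0.2}
  ]
}}

```text
t: 24.38
tool_pos: [0.4208, -0.32, 0.1529]
tool_rot: [3.14, -0.003, -0.196]
wrist_force: [0.5, -0.2, -2.1]
width: 0.415
```

```bash
python3 -c "
from h import *
plan(.5403,.0138,.15,np.radians(2.8)); print(state()['width'])
"
```

```text
t [  52.3 -350.6    2.4] w [ 0.02 -0.02 -2.34]
0.41502048866000363
```

>>> {"api": "drive_tool", "payload": {
  "series": [
    {"tx": 5.0,"ty": -33.0,"tz": 0.0,"wx": 0.0,"wy": 0.0,"wz": -0.2,"grip": 0.2},
    {"tx": 11.0,"ty": -71.0,"tz": 0.0,"wx": 0.0,"wy": 0.0,"wz": -0.5,"grip": 0.2},
    {"tx": 16.0,"ty": -109.0,"tz": 0.0,"wx": 0.0,"wy": 0.0,"wz": -0.8,"grip": 0.2},
    {"tx": 22.0,"ty": -147.0,"tz": 0.0,"wx": 0.0,"wy": 0.0,"wz": -1.1,"grip": 0.2},
    {"tx": 28.0,"ty": -185.0,"tz": 0.0,"wx": 0.0,"wy": 0.0,"wz": -1.4,"grip": 0.2}
  ]
}}

```text
t: 24.8
tool_pos: [0.4837, -0.1417, 0.1494]
tool_rot: [-3.141, 0.0, -0.048]
wrist_force: [1.2, 0.5, -1.8]
width: 0.41
```

```bash
python3 -c "
from h import *
plan(.5403,.0138,.15,np.radians(2.8))
"
```

```text
t [  49.  -158.1   -0.6] w [-0.    0.   -0.93]
```

>>> {"api": "drive_tool", "payload": {
  "series": [
    {"tx": 11.0,"ty": -36.0,"tz": 0.0,"wx": 0.0,"wy": 0.0,"wz": -0.3,"grip": 0.2},
    {"tx": 22.0,"ty": -72.0,"tz": 0.0,"wx": 0.0,"wy": 0.0,"wz": -0.6,"grip": 0.2},
    {"tx": 34.0,"ty": -108.0,"tz": 0.0,"wx": 0.0,"wy": 0.0,"wz": -0.9,"grip": 0.2},
    {"tx": 43.0,"ty": -138.0,"tz": 0.0,"wx": 0.0,"wy": 0.0,"wz": -0.9,"grip": 0.2},
    {"tx": 48.0,"ty": -155.0,"tz": 0.0,"wx": 0.0,"wy": 0.0,"wz": -0.9,"grip": 0.2}
  ]
}}

```text
t: 25.22
tool_pos: [0.5397, 0.0121, 0.1492]
tool_rot: [-3.141, 0.0, 0.047]
wrist_force: [0.1, -0.7, -1.8]
width: 0.412
```

>>> {"api": "drive_tool", "payload": {
  "series": [
    {"tx": 0.0,"ty": 0.0,"tz": 20.0,"wx": 0.0,"wy": 0.0,"wz": 0.0,"grip": 0.2},
    {"tx": 0.0,"ty": 0.0,"tz": 45.0,"wx": 0.0,"wy": 0.0,"wz": 0.0,"grip": 0.2},
    {"tx": 0.0,"ty": 0.0,"tz": 60.0,"wx": 0.0,"wy": 0.0,"wz": 0.0,"grip": 0.2},
    {"tx": 0.0,"ty": 0.0,"tz": 60.0,"wx": 0.0,"wy": 0.0,"wz": 0.0,"grip": 0.2},
    {"tx": 0.0,"ty": 0.0,"tz": 60.0,"wx": 0.0,"wy": 0.0,"wz": 0.0,"grip": 0.2}
  ]
}}

```text
t: 25.63
tool_pos: [0.5389, 0.009, 0.0892]
tool_rot: [-3.141, 0.002, 0.045]
wrist_force: [0.6, 0.2, -1.1]
width: 0.411
```

```bash
python3 w.py w12.png; python3 -c "
from h import *
plan(.5403,.0138,.024,np.radians(2.8))
X=np.load('w.npy'); T=T_tool()
L=((X-T[:3,3])@T[:3,:3])*1000
m=(-L[...,2]>22)&(-L[...,2]<34)&(abs(L[...,0])<17)&(abs(L[...,1])<90);P=L[m];print(len(P),np.percentile(P[:,:2],[0.2,99.8],axis=0).round(1).tolist())
m=(X[...,2]>.056)&(X[...,2]<.07)&(abs(X[...,0]-.634)<.02);P=X[m];print('tube',P[:,:2].min(0),P[:,:2].max(0))
"
```

```text
[0.5389 0.009  0.0892] [-3.141e+00  2.000e-03  4.500e-02] [[0.33, -0.11], [0.75, 0.14]]
t [ 1.  -4.9 66.1] w [-0.   -0.   -0.04]
21265 [[-16.9, -71.0], [16.5, 27.3]]
tube [ 0.62023065 -0.10166858] [0.64545935 0.08835009]
```

>>> {"api": "drive_tool", "payload": {
  "series": [
    {"tx": 0.5,"ty": -3.5,"tz": 20.0,"wx": 0.0,"wy": 0.0,"wz": 0.0,"grip": 0.2},
    {"tx": 0.5,"ty": -3.5,"tz": 40.0,"wx": 0.0,"wy": 0.0,"wz": 0.0,"grip": 0.2},
    {"tx": 0.5,"ty": -3.5,"tz": 52.0,"wx": 0.0,"wy": 0.0,"wz": 0.0,"grip": 0.2},
    {"tx": 0.5,"ty": -3.5,"tz": 57.0,"wx": 0.0,"wy": 0.0,"wz": 0.0,"grip": 0.2},
    {"tx": 0.5,"ty": -3.5,"tz": 57.0,"wx": 0.0,"wy": 0.0,"wz": 0.0,"grip": 0.2}
  ]
}}

```text
t: 26.1
tool_pos: [0.5395, 0.0124, 0.0322]
tool_rot: [-3.141, 0.001, 0.045]
wrist_force: [-0.2, 0.7, -2.7]
width: 0.41
```

```bash
python3 -c "
from h import *
plan(.5403,.0138,.024,np.radians(2.8))"
```

```text
t [ 0.8 -1.4  8.2] w [-0.    0.01 -0.04]
```

>>> {"api": "drive_tool", "payload": {
  "series": [
    {"tx": 0.6,"ty": -1.2,"tz": 4.0,"wx": 0.0,"wy": 0.0,"wz": -0.04,"grip": 0.2},
    {"tx": 0.6,"ty": -1.2,"tz": 7.0,"wx": 0.0,"wy": 0.0,"wz": -0.04,"grip": 0.2},
    {"tx": 0.6,"ty": -1.2,"tz": 8.0,"wx": 0.0,"wy": 0.0,"wz": -0.04,"grip": 0.2},
    {"tx": 0.6,"ty": -1.2,"tz": 8.0,"wx": 0.0,"wy": 0.0,"wz": -0.04,"grip": 0.2},
    {"tx": 0.6,"ty": -1.2,"tz": 8.0,"wx": 0.0,"wy": 0.0,"wz": -0.04,"grip": 0.2}
  ]
}}

```text
t: 26.52
tool_pos: [0.5404, 0.0137, 0.0247]
tool_rot: [-3.142, -0.0, 0.049]
wrist_force: [0.3, -0.5, -2.2]
width: 0.409
```

>>> {"api": "drive_tool", "payload": {
  "series": [
    {"tx": 0.0,"ty": 0.0,"tz": 0.8,"wx": 0.0,"wy": 0.0,"wz": 0.0,"grip": 0.2},
    {"tx": 0.0,"ty": 0.0,"tz": 0.8,"wx": 0.0,"wy": 0.0,"wz": 0.0,"grip": 0.2}
  ]
}}

```text
t: 26.68
tool_pos: [0.5404, 0.0137, 0.0239]
tool_rot: [3.142, -0.001, 0.049]
wrist_force: [0.6, -0.1, 0.7]
width: 0.411
```

Contact has begun. I'll release partly, rise, then open and withdraw.

>>> {"api": "drive_tool", "payload": {
  "series": [
    {"tx": 0.0,"ty": 0.0,"tz": 0.3,"wx": 0.0,"wy": 0.0,"wz": 0.0,"grip": 0.2},
    {"tx": 0.0,"ty": 0.0,"tz": 0.0,"wx": 0.0,"wy": 0.0,"wz": 0.0,"grip": 0.5},
    {"tx": 0.0,"ty": 0.0,"tz": 0.0,"wx": 0.0,"wy": 0.0,"wz": 0.0,"grip": 0.75},
    {"tx": 0.0,"ty": 0.0,"tz": 0.0,"wx": 0.0,"wy": 0.0,"wz": 0.0,"grip": 0.75},
    {"tx": 0.0,"ty": 0.0,"tz": 0.0,"wx": 0.0,"wy": 0.0,"wz": 0.0,"grip": 0.75}
  ]
}}

```text
t: 27.1
tool_pos: [0.5402, 0.0137, 0.0236]
tool_rot: [-3.142, -0.0, 0.049]
wrist_force: [-0.5, 0.4, -0.1]
width: 0.752
```

>>> {"api": "drive_tool", "payload": {
  "series": [
    {"tx": 0.0,"ty": 0.0,"tz": -10.0,"wx": 0.0,"wy": 0.0,"wz": 0.0,"grip": 0.75},
    {"tx": 0.0,"ty": 0.0,"tz": -45.0,"wx": 0.0,"wy": 0.0,"wz": 0.0,"grip": 0.75},
    {"tx": 0.0,"ty": 0.0,"tz": -85.0,"wx": 0.0,"wy": 0.0,"wz": 0.0,"grip": 1.0},
    {"tx": 0.0,"ty": 0.0,"tz": -125.0,"wx": 0.0,"wy": 0.0,"wz": 0.0,"grip": 1.0},
    {"tx": -10.0,"ty": 0.0,"tz": -165.0,"wx": 0.0,"wy": 0.0,"wz": 0.0,"grip": 1.0}
  ]
}}

```text
t: 27.52
tool_pos: [0.5305, 0.0132, 0.1912]
tool_rot: [-3.142, -0.001, 0.049]
wrist_force: [-0.0, -0.1, -0.9]
width: 1.0
```

>>> {"api": "drive_tool", "payload": {
  "series": [
    {"tx": -20.0,"ty": 0.0,"tz": -30.0,"wx": 0.0,"wy": 0.0,"wz": 0.0,"grip": 1.0},
    {"tx": -40.0,"ty": 0.0,"tz": -50.0,"wx": 0.0,"wy": 0.0,"wz": 0.0,"grip": 1.0},
    {"tx": -60.0,"ty": 0.0,"tz": -50.0,"wx": 0.0,"wy": 0.0,"wz": 0.0,"grip": 1.0},
    {"tx": -60.0,"ty": 0.0,"tz": -50.0,"wx": 0.0,"wy": 0.0,"wz": 0.0,"grip": 1.0},
    {"tx": -60.0,"ty": 0.0,"tz": -50.0,"wx": 0.0,"wy": 0.0,"wz": 0.0,"grip": 1.0}
  ]
}}

```text
t: 27.93
tool_pos: [0.4699, 0.0102, 0.2398]
tool_rot: [3.141, -0.002, 0.049]
wrist_force: [0.8, -0.1, 0.6]
width: 0.997
```

```bash
python3 w.py w13.png; python3 - <<'E'
from h import *
def chk(X,n):
  for nm,x,y,dx,dy,lo,hi in [('stap top',.540,.014,.045,.09,.035,.065),('stap all',.540,.014,.045,.09,.005,.065),('rest',.634,.018,.05,.08,.022,.034),('tube',.634,.018,.03,.09,.056,.07),('block',.627,.169,.06,.06,.035,.05),('pw',.628,.168,.05,.05,.055,.1),('cup',.642,-.131,.045,.045,.085,.1)]:
    m=(X[...,2]>lo)&(X[...,2]<hi)&(abs(X[...,0]-x)<dx)&(abs(X[...,1]-y)<dy);P=X[m]
    if len(P)>20:
      (c,s,a)=cv2.minAreaRect(P[:,:2].astype(np.float32)*1000); print(n,nm,len(P),np.round(c,1),np.round(s,1),round(a,1),P[:,2].max().round(3))
chk(np.load('w.npy'),'wrist')
p=get_image('top'); save('top2.png',p['image']); chk(cloud(p),'top')
im=p['image'][70:350,80:460]; save('v3.png',cv2.resize(im,None,fx=2.1,fy=2.1,interpolation=cv2.INTER_CUBIC))
E
```

```text
[0.4699 0.0102 0.2398] [ 3.141e+00 -2.000e-03  4.900e-02] [[0.13, -0.26], [0.78, 0.19]]
wrist stap top 4784 [539.9  13.7] [ 36.7 143.8] 2.7 0.055
wrist stap all 5461 [539.5  13.5] [ 37.6 148.8] 2.8 0.055
wrist rest 2520 [621.5  18.1] [ 26.9 119. ] 2.3 0.034
wrist tube 2516 [633.4  18.4] [ 19.6 139.6] 2.9 0.065
wrist block 3708 [627.4 158.5] [85.9 62.5] 0.6 0.05
wrist pw 3144 [627.6 162.2] [38.8 49.9] 83.3 0.092
wrist cup 67 [651.5 -97.5] [ 2.3 21.8] 72.5 0.095
top rest 451 [634.9  16.1] [ 50.6 118.1] 2.9 0.034
top tube 431 [634.   16.8] [ 22.7 139.2] 0.9 0.069
top block 546 [628.  168.3] [84.6 84.9] 1.2 0.05
top pw 316 [630.4 168.8] [44.3 48.5] 56.7 0.094
top cup 183 [ 642.1 -131.2] [66.9 69. ] 44.6 0.099
```

View pics/v3.png

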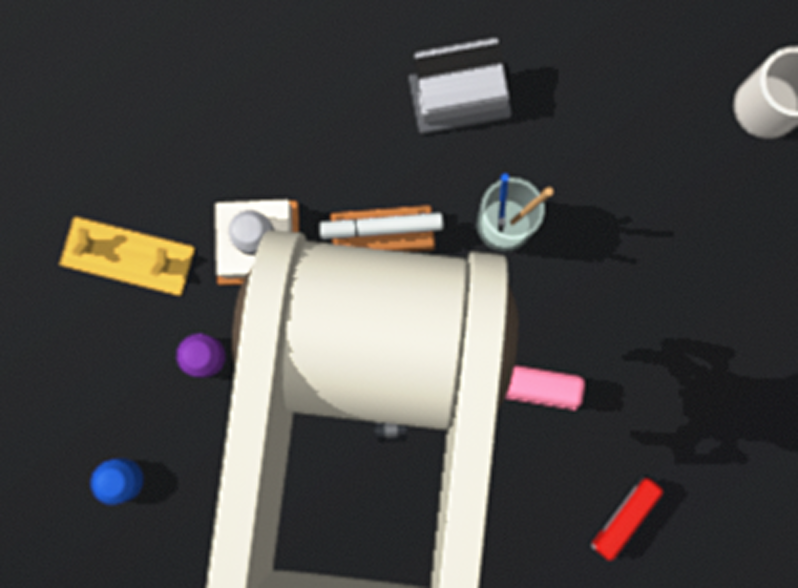

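View pics/w13.png

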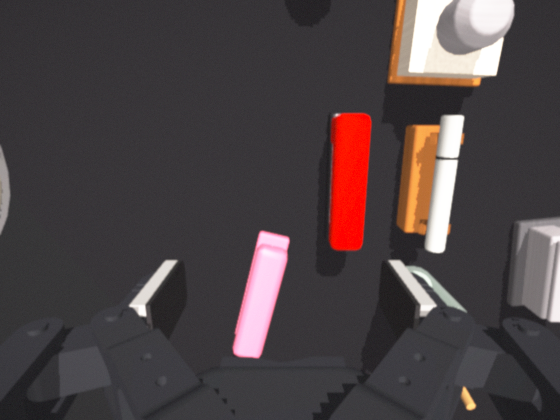

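The wrist view shows the red stapler at px (350,180), parallel to the rest and tube at px (440,180), with the puck on the block. The top view shows the cup and hole punch where they were. I'm handing the job in.

```bash
python3 -c "
from workcell import *
print(job_done())"
```

```text
the job is handed in; nothing more can be done
None
```

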